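Lock the focus barrel of the lens unit

ROBOT

A 7-joint arm with a two-finger parallel gripper is mounted at the origin on a cart in front of the work surface, level with it; the furniture and walls round the work are solid. World frame = base frame: x ahead of the robot, y to its left, z up, the work surface at z = 0. Lengths are in m, angles in rad, forces in N, time in s.
With the tool pointing down it reaches from about 0.4 to 0.75 m from the base axis. Payload 19.5 kg.
Tool frame: the origin (TCP) lies at the very end of the fingers, on their centre line; the grasp point (between the pads) lies 19 mm behind it; z points along the fingers, x is the direction in which the jaws open and shut, and the axes are right-handed (so a half turn about z gives the same grasp; the last joint's range is limited). The gripper opens to 85 mm and grips with 20 to 120 N. Pads are 22 mm wide; open, the fingers measure 114 mm over their backs; the gripper's body (76 mm by 85 mm) begins 54 mm behind the grasp point. The pads swing forward as they close: fully open they stand 13 mm farther back than shut.
Start: joints at [-1.29, 0.707, -0.028, 1.485, 0.022, 0.951, -0.075], TCP at [0.182, 0.545, 0.231] pointing down, gripper open.
Joint ranges: [-2.71, 2.71], [-0.32, 2.16], [-1.57, 1.52], [0, 2.45], [-1.46, 4.6], [0, 2.02], [-2.83, 2.83]. Speed limits (rad/s): [1.89, 1.89, 2.57, 2.57, 3.01, 3.01, 3.01].

INTERFACE

Orientations are given as a rotation vector (axis times angle).
In Python, from station import monitor, viewer, finish_job gives the robot as it stands. The module is installed in compiled form; this text tells all that it offers.
- The arm moves only by the tool send_rows, never from a script. Its argument "plan" is a list of rows, each a list of 2 entries, a list of its own where there are three numbers: the shift along the tool's x, y, z in units of 30 mm (1.0 is 30 mm), then the turn about the tool's z in units of 5 degrees (1.0 is 5 degrees). In form: [[[tx, ty, tz], roll], ...]. A call has 1 to 8 rows; each row shifts and turns the commanded pose from where the row before left it, along the tool's axes as they then stand; what a row does not reach is not made up. A row lasts 1/12 s, in which the tool goes at most 41.7 mm and 7.16 degrees, less where a joint would pass 70% of its speed; a pose out of reach is approached as far as the arm can. A call is refused whole if a number of a shift passes 1 or a number of a turn 1, either way. A call with a gripper value outside its range is refused whole. "grip" is the opening, from -1 (shut) to 1 (fully open), set as the call begins (left out, the last holds). The fingers move at their own pace and stop on an object; "squeeze" is the grip in N (left out, the last holds). Time passes only in rows, so rows that do not move let the fingers close. It gives the time, the measured TCP pose, the force and the opening at its end, in the units of the state.
- monitor.sense(): the state, without advancing time (a new reading comes with each control period).
- viewer.snapshot(name): name is "side" or "top" or "wrist"; returns the picture (420x560x3 uint8, red, green, blue); there is no depth.
- viewer.calibration(name): a dict with "camera_matrix" (3x3 intrinsics, pixels), "dist" ([k1, k2, p1, p2, k3] as OpenCV has them; the pictures are not rectified), "world_to_cam" (4x4, takes a point from world to camera coordinates). Camera axes: x right, y down, z forward; pixel columns grow to the right and rows downward; lengths in m; the calibration is good to about 2 mm. A picture is of the moment at which its call begins: read the wrist's pose just before it. calibration takes no time and is no camera call; for the wrist camera it gives the pose at the moment of the call.
- finish_job(): hands the job in, once; it reports no verdict.
The state is a dict: "time_s": time; "joints": joint angles; "qd": joint speeds; "joint_efforts": joint torques, N m; "ee_pos": TCP position; "orientation": TCP orientation; "ft_force": force on the tool from outside, world axes, zero at the start; "moment": the same for the moment, N m; "opening": opening from 0.0 (shut) to 1.0 (fully open).
Only numpy, scipy, OpenCV 4.12 (cv2) and the standard library are available. Lean on these libraries where they do the work, as an engineer would, in place of code of your own. Each camera call takes 0.05 s, during which the arm holds its last target.

TASK

The focus of the upright lens unit on the bench is set; lock it without losing the setting. First push the steel steady clip down fully home astride both the barrel's holding arm and the fixed post in line with it, so that the barrel cannot turn. Then, with the clip in place, turn the knurled lock ring clockwise (seen from above) until it is home and tighten it to about 0.7 N m without overtightening; leave the clip on, and do not disturb the other things on the bench.

Things in the scene. Friction and masses are not known exactly. Their poses are not given: they have to be found in the camera images.
- focus_unit: Fixed grey and aluminium lens unit on the bench, sizes in mm. Origin at bench height on the vertical axis of neck, barrel and ring; z up; its -x side is roughly toward the robot. Round foot of radius 46, 12 thick, with a 30 wide tongue out to x = -90. Neck tube of radius 24 up to height 68.
- post_top (a point): Middle of the top edge of the fixed steel post on focus_unit: a blade 8 thick across the unit's y, from x = -64 to -82, with rounded top edge (radius 4) 106 above the bench; below height 62 it is 16 wide. Nothing else stands beside arm and post.
- barrel: Dark lens barrel in neck and ring, radius 19, top 110 above the bench; origin at bench height on the unit's axis. 0.07 N m turns it, less than the ring's drag, so the ring takes an unheld barrel along. Its holding arm points to -x out to radius 60: a blade 8 thick, underside at 94, rounded top (radius 4) at 106, ending 4 short of the post and in line with it.
- barrel_arm_end (a point): Point on the free end of the barrel's holding arm, 60 from the axis, 102 above the bench. It shows whether the barrel has turned: it may travel at most 6 mm (0.1 rad) from its start, of which the play in a seated clip takes 2 to 3.
- lock_ring: Knurled aluminium lock ring on the barrel's fine thread (it hardly sinks), outer radius 28, 18 high; origin at the centre of its underside, 72 above the bench. Turning clockwise from above tightens; it drags with 0.15 N m plus 0.4 N m per rad/s. Where it comes home varies and cannot be seen: after 0.3 to 1.5 rad of turning.
- ring_grip (a point): Ring's axis at mid-height, to be grasped from above, fingers square to the arm; they can then turn 0.6 rad either way clear of arm and clip; regrasp for more. Home, the torque climbs 4 N m per rad. Turned slowly: up to 0.3 N m is loose, 0.7 right, over 1.3 overtight. At a halt the hand may feel up to 0.3 less. Let go, the ring backs off a little but stays tight.
- steady_clip: Loose steel clip lying upright on its two legs on the bench, an inverted channel: 38 long in its own x, 21.6 wide in y (grasp across this), 22 high, 90 g. Origin at the centre of its underside. The slot along x, open below and at both ends, is 9.6 wide and 14 deep; legs 6 thick; the solid back is 8 thick. Symmetric end for end. Home, its slack lets it lean 0.13 rad.
- clip_seat (a point): Point fixed on focus_unit where the clip's origin lies when fully home: own x = -63, y = 0, 92 above the bench; the clip's x then lies along the unit's x, and its back rests on the tops of both blades.
- gauge_block: Bystander: light grey block 36 x 36 x 30.
- screwdriver_red: Bystander: screwdriver with dark red handle, 204 long, lying.
- marker_blue: Bystander: blue felt marker, 138 long, lying near the front edge.
- tape_measure: Bystander: tape measure 30 x 68 x 58 standing.

How it is judged:
By the outcome, as a careful person would: the job done as asked, in the order asked, and still so for the second after the job is handed in, with the robot touching nothing.
It also fails if it takes over 72 s, if anything falls off the work surface, if the arm or the gripper's body presses on something with over 40 N, if the wrist force passes 120 N, or if a joint passes its speed limit or range.

## Working session

There is one attempt and no reset: what is moved stays moved. The work goes in short steps, Python scripts to look and compute and a tool call to move; the robot and the scene stay as the last step left them, time stands still between calls to the robot, and variables do not carry over. Pictures are saved under pics/ and viewed, and the job is handed in when it is done.

Besides the shell and the picture viewer there is one more tool, called after "Call:" as name(argument=value, ...), one argument or row to a line, values as JSON. send_rows: Moves the arm, as the interface text tells. Its arguments: {"type":"object","properties":{"plan":{"type":"array"},"grip":{"type":"number"},"squeeze":{"type":"number"}},"required":["plan"]}

```bash
mkdir -p pics; ls; python3 - <<'E'
from station import monitor, viewer
import cv2
s=monitor.sense()
for k,v in s.items(): print(k,v)
for n in ["side","top","wrist"]:
    c=viewer.calibration(n); print(n,c)
    im=viewer.snapshot(n); cv2.imwrite(f"pics/{n}0.png",im[:,:,::-1])
E
```

```text
pics
time_s 0.0
joints [-1.28970808  0.70712666 -0.02764287  1.48496795  0.02198533  0.95092125
 -0.07547383]
qd [ 0.00144902 -0.00060282 -0.00089493  0.0007375  -0.00091895  0.00151089
 -0.00193705]
joint_efforts [ 4.89984941e-04 -8.83215451e+01  1.23503879e+00 -2.36180037e+01
  1.69141567e-02  6.34176627e-03  2.71997789e-05]
ee_pos [0.18229979 0.54506201 0.23082096]
orientation [ 2.54897404e+00  1.83525908e+00 -1.42241431e-03]
ft_force [-0.24035542 -0.51472838 -0.74983408]
moment [0.01409612 0.01500965 0.00933397]
opening 0.9984799101180761
side {'camera_matrix': array([[387.66280674,   0.        , 285.59674478],
       [  0.        , 387.66280674, 204.54184485],
       [  0.        ,   0.        ,   1.        ]]), 'dist': array([-0.1133012,  0.       ,  0.       ,  0.       ,  0.       ]), 'world_to_cam': array([[ 9.99829215e-01, -2.53596082e-04, -1.84791050e-02,
        -4.84722038e-01],
       [-1.58525691e-02, -5.25730880e-01, -8.50503227e-01,
         1.40175437e-01],
       [-9.49935184e-03,  8.50650914e-01, -5.25645113e-01,
         9.19424994e-01],
       [ 0.00000000e+00, 
[... 400 characters left out ...]
     [-0.96838921, -0.14755175, -0.2011239 ,  0.50484066],
       [ 0.19968608,  0.02464929, -0.97954984,  1.08515713],
       [ 0.        ,  0.        ,  0.        ,  1.        ]])}
wrist {'camera_matrix': array([[292.83984183,   0.        , 277.25962663],
       [  0.        , 292.83984183, 212.22818835],
       [  0.        ,   0.        ,   1.        ]]), 'dist': array([-0.0261194,  0.       ,  0.       ,  0.       ,  0.       ]), 'world_to_cam': array([[ 0.316151  ,  0.94870557, -0.00250812, -0.57389772],
       [ 0.90841485, -0.30195992,  0.28914127, -0.03856805],
       [ 0.27355258, -0.09369072, -0.95728315,  0.37939879],
       [ 0.        ,  0.        ,  0.        ,  1.        ]])}
```

View pics/side0.png

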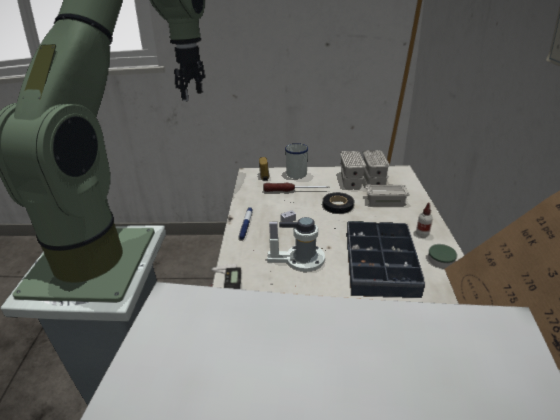

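View pics/top0.png

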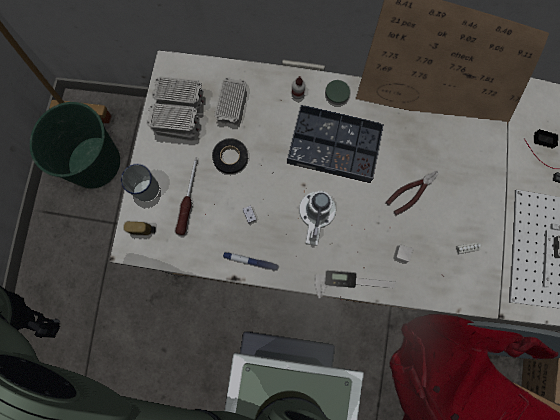

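View pics/wrist0.png

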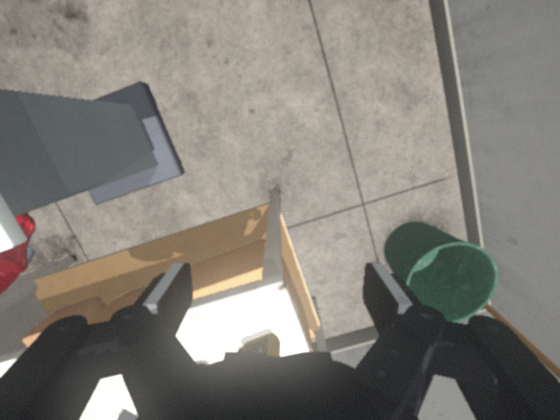

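```bash
python3 - <<'E'
import cv2,numpy as np
t=cv2.imread("pics/top0.png")
a=cv2.resize(t[180:280,220:350],None,fx=6,fy=6,interpolation=cv2.INTER_CUBIC)
cv2.imwrite("pics/z1.png",a)
b=cv2.resize(t[220:280,360:500],None,fx=5,fy=5,interpolation=cv2.INTER_CUBIC); cv2.imwrite("pics/z2.png",b)
s=cv2.imread("pics/side0.png")
c=cv2.resize(s[190:280,220:340],None,fx=6,fy=6,interpolation=cv2.INTER_CUBIC); cv2.imwrite("pics/z3.png",c)
E
```

```text
(no output)
```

View pics/z1.png

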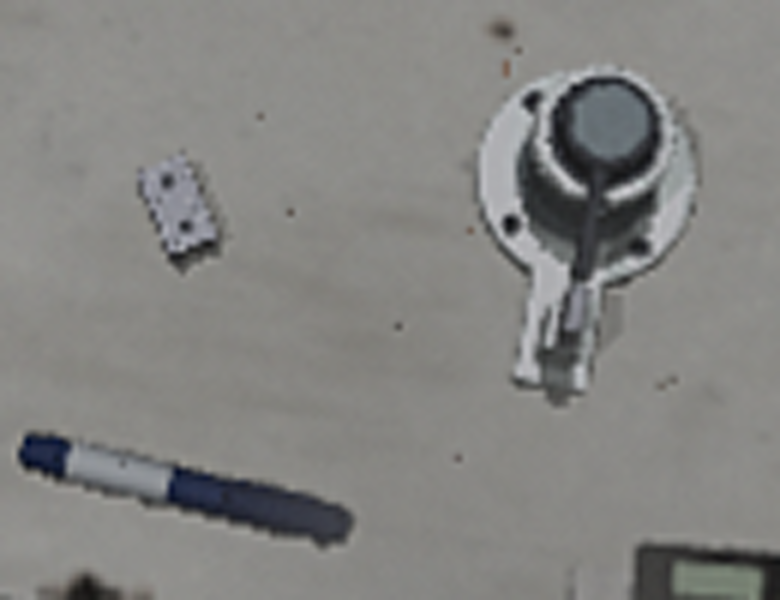

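View pics/z2.png

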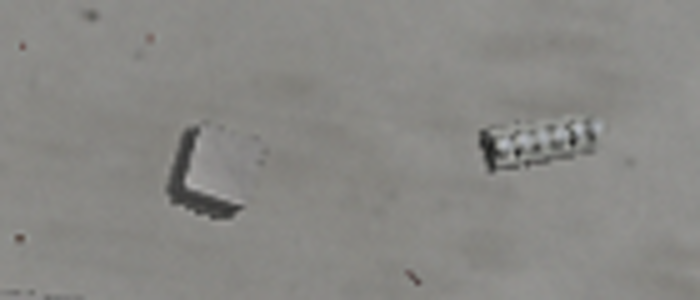

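View pics/z3.png

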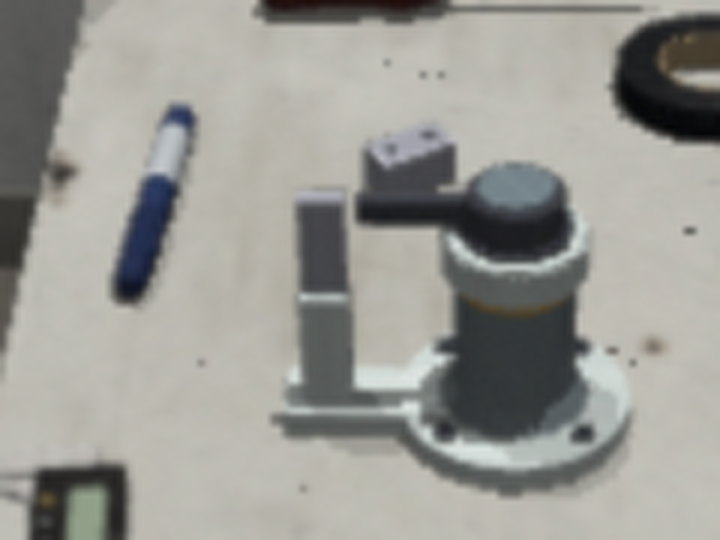

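```bash
cat > h.py <<'E'
import numpy as np, cv2
from station import monitor, viewer
from scipy.spatial.transform import Rotation as R
def ray(cal,px):
    p=cv2.undistortPoints(np.array([[px]],float),cal["camera_matrix"],cal["dist"])[0,0]
    W=cal["world_to_cam"]; Rm=W[:3,:3]; c=-Rm.T@W[:3,3]
    return c, Rm.T@np.array([p[0],p[1],1.])
def plane(cal,px,z):
    c,d=ray(cal,px); return c+d*(z-c[2])/d[2]
def proj(cal,P):
    W=cal["world_to_cam"]
    return cv2.projectPoints(np.atleast_2d(P).astype(float),cv2.Rodrigues(W[:3,:3])[0],W[:3,3],cal["camera_matrix"],cal["dist"])[0][:,0]
def st():
    s=monitor.sense(); print("t",round(s["time_s"],2),"p",np.round(s["ee_pos"],4),"rv",np.round(s["orientation"],4),"F",np.round(s["ft_force"],1),"M",np.round(s["moment"],2),"op",round(s["opening"],3),"q",np.round(s["joints"],2))
    Rm=R.from_rotvec(s["orientation"]).as_matrix(); print("toolx",np.round(Rm[:,0],3),"tooly",np.round(Rm[:,1],3),"z",np.round(Rm[:,2],3)); return s
def snap(n,f):
    c=viewer.calibration(n); im=viewer.snapshot(n); cv2.imwrite(f"pics/{f}.png",im[:,:,::-1]); return c,im
E
python3 - <<'E'
from h import *
st()
t=viewer.calibration("top"); s=viewer.calibration("side")
z1=lambda x,y:(220+x/6,180+y/6)
z3=lambda x,y:(220+x/6,190+y/6)
print("bar",plane(t,z1(608,120),.11),plane(s,z3(518,188),.11))
print("post",plane(t,z1(577,305),.106),plane(s,z3(321,194),.106))
print("foot",plane(t,z1(588,175),.012))
print("clip",plane(t,z1(180,208),.022),plane(s,z3(411,147),.022))
print("c ends",plane(t,z1(160,170),.022),plane(t,z1(197,243),.022))
E
```

```text
t 0.15 p [0.1824 0.5451 0.231 ] rv [ 2.5492e+00  1.8352e+00 -1.0000e-03] F [-0.5 -0.  -0.5] M [0.05 0.06 0.02] op 0.999 q [-1.29  0.71 -0.03  1.48  0.02  0.95 -0.08]
toolx [ 0.317  0.948 -0.001] tooly [ 0.948 -0.317  0.   ] z [-0.    -0.001 -1.   ]
bar [0.52908955 0.00663716 0.11      ] [0.53277369 0.00187243 0.11      ]
post [0.45670921 0.00869468 0.106     ] [0.45978214 0.00580909 0.106     ]
foot [0.52882078 0.00462564 0.012     ]
clip [0.48736804 0.16996051 0.022     ] [0.49307156 0.16517199 0.022     ]
c ends [0.50194277 0.18069204 0.022     ] [0.47392763 0.16071124 0.022     ]
```

Call:
send_rows(
  plan=[
    [[-0.45, 0.95, 0], 0],
    [[-0.45, 0.95, 0], 0],
    [[-0.45, 0.95, 0], 0],
    [[-0.45, 0.95, 0], 0],
    [[-0.45, 0.95, 0], 0],
    [[-0.45, 0.95, 0], 0],
    [[-0.45, 0.95, 0], 0],
    [[-0.45, 0.95, 0], 0],
  ],
  grip=1,
)

```text
time_s: 0.82
ee_pos: [0.3652, 0.3693, 0.2312]
orientation: [2.549, 1.836, -0.0]
ft_force: [0.4, 0.2, -0.2]
opening: 1.004
```

Call:
send_rows(
  plan=[
    [[-0.45, 0.95, 0.1], 0],
    [[-0.45, 0.95, 0.1], 0],
    [[-0.45, 0.95, 0.1], 0],
    [[-0.45, 0.95, 0.1], 0],
    [[-0.45, 0.95, 0.1], 0],
    [[-0.45, 0.95, 0.1], 0],
    [[-0.45, 0.95, 0.1], 0],
    [[-0.45, 0.95, 0.1], 0],
  ],
)

```text
time_s: 1.48
ee_pos: [0.5472, 0.1944, 0.207]
orientation: [-2.55, -1.835, 0.001]
ft_force: [0.9, 0.8, -0.1]
opening: 0.997
```

Call:
send_rows(
  plan=[
    [[0, 0, 0], -1],
    [[0, 0, 0], -1],
    [[0, 0, 0], -1],
    [[0, 0, 0], -1],
    [[0, 0, 0], -1],
    [[0, 0, 0], -1],
    [[0, 0, 0], -1],
    [[0, 0, 0], -1],
  ],
)

```text
time_s: 2.15
ee_pos: [0.5462, 0.1957, 0.2071]
orientation: [-1.762, -2.6, 0.001]
ft_force: [0.6, -0.5, 0.6]
opening: 0.998
```

Call:
send_rows(
  plan=[
    [[0, 0, 0], -1],
    [[0, 0, 0], -1],
    [[0, 0, 0], -0.7],
    [[0, 0, 0], 0],
    [[0, 0, 0], 0],
  ],
)

```text
time_s: 2.57
ee_pos: [0.5463, 0.1956, 0.2071]
orientation: [-1.454, -2.785, 0.001]
ft_force: [-0.6, -0.6, 0.0]
opening: 1.003
```

```bash
python3 - <<'E'
from h import *
st(); snap("wrist","w1")
E
```

```text
t 2.57 p [0.5463 0.1956 0.2071] rv [-1.4536e+00 -2.7847e+00  5.0000e-04] F [-0.6 -0.6  0. ] M [-0.03  0.01  0.02] op 1.003 q [-0.21  0.76 -0.38  1.49  0.32  0.95  1.49]
toolx [-0.572  0.82   0.   ] tooly [ 0.82   0.572 -0.   ] z [-0. -0. -1.]
```

View pics/w1.png

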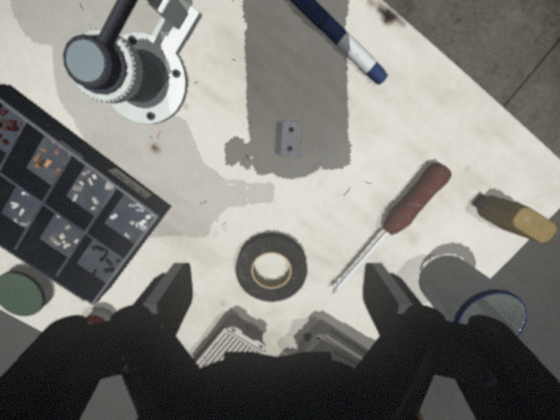

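```bash
python3 - <<'E'
from h import *
im=cv2.imread("pics/w1.png")
cv2.imwrite("pics/z4.png",cv2.resize(im[105:175,250:330],None,fx=8,fy=8,interpolation=cv2.INTER_CUBIC))
cv2.imwrite("pics/z5.png",cv2.resize(im[0:130,50:220],None,fx=4.5,fy=4.5,interpolation=cv2.INTER_CUBIC))
E
```

```text
(no output)
```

View pics/z4.png

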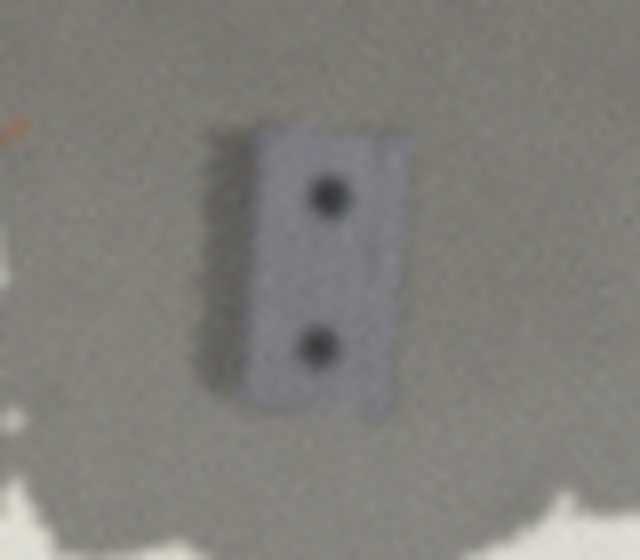

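View pics/z5.png

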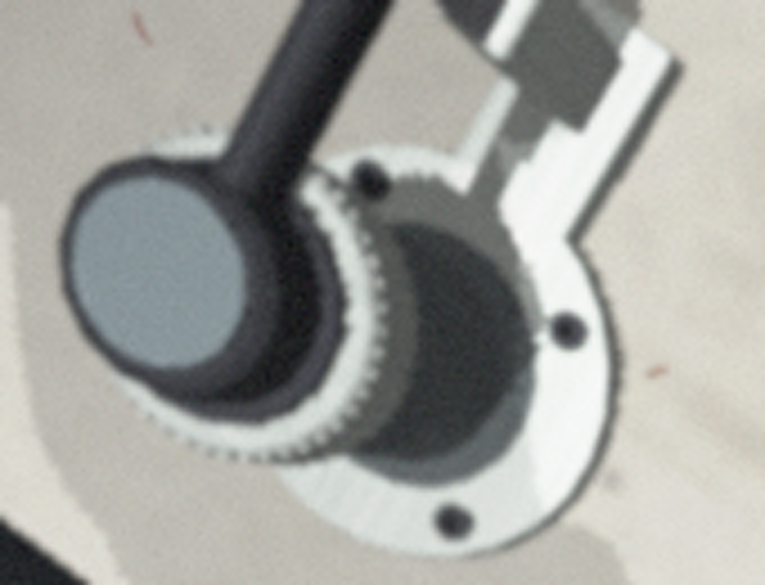

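```bash
python3 - <<'E'
from h import *
c=viewer.calibration("wrist")
z=lambda x,y:(250+x/8-.44,105+y/8-.44)
a=plane(c,z(329,197),.022);b=plane(c,z(319,347),.022)
m=(a+b)/2; print(a,b,m,"ang",np.degrees(np.arctan2(*(b-a)[1::-1])),np.linalg.norm(b-a))
# edges
for n,(p,q) in {"l":((262,130),(245,400)),"r":((410,135),(390,405))}.items():
    P=plane(c,z(*p),.022);Q=plane(c,z(*q),.022);print(n,P,Q,np.degrees(np.arctan2(*(Q-P)[1::-1])))
s=st(); Rm=R.from_rotvec(s["orientation"]).as_matrix()
print("tool delta /30mm",Rm.T@(m-s["ee_pos"])/.03)
z5=lambda x,y:(50+x/4.5-.4,y/4.5-.4)
print("barrel",plane(c,z5(155,272),.110))
E
```

```text
[0.48192039 0.16780694 0.022     ] [0.49883034 0.17824691 0.022     ] [0.49037537 0.17302693 0.022     ] ang 31.6906076380319 0.01987308044872504
l [0.48001714 0.15542543 0.022     ] [0.51050495 0.17405951 0.022     ] 31.43317348032424
r [0.46919827 0.17201562 0.022     ] [0.49960641 0.19084249 0.022     ] 31.76327178685534
t 2.62 p [0.5463 0.1957 0.2072] rv [-1.4540e+00 -2.7847e+00  4.0000e-04] F [-0.7 -0.4 -0.2] M [ 0.01 -0.05  0.  ] op 1.001 q [-0.21  0.76 -0.38  1.49  0.32  0.95  1.49]
toolx [-0.572  0.821  0.   ] tooly [ 0.821  0.572 -0.   ] z [-0. -0. -1.]
tool delta /30mm [ 0.44495734 -1.95917742  6.1735386 ]
barrel [0.53033078 0.00719027 0.11      ]
```

Call:
send_rows(
  plan=[
    [[0, 0, 0], 0.66],
    [[0.17, -1, 0.6], 0],
    [[0.16, -0.98, 0.6], 0],
    [[0, 0, 1], 0],
    [[0, 0, 1], 0],
    [[0, 0, 1], 0],
    [[0, 0, 0], 0],
  ],
  grip=0.2,
)

```text
time_s: 3.2
ee_pos: [0.4887, 0.1723, 0.0774]
orientation: [-1.53, -2.74, 0.007]
ft_force: [-1.1, -0.1, -0.3]
opening: 0.601
```

```bash
python3 - <<'E'
from h import *
st(); snap("wrist","w2")
E
```

```text
t 3.2 p [0.4887 0.1723 0.0774] rv [-1.5303 -2.7398  0.0075] F [-1.1 -0.1 -0.3] M [-0.06  0.04  0.01] op 0.601 q [-0.26  0.87 -0.26  1.84  0.43  0.49  1.31]
toolx [-0.524  0.851  0.001] tooly [ 0.851  0.524 -0.006] z [-0.005 -0.003 -1.   ]
```

View pics/w2.png

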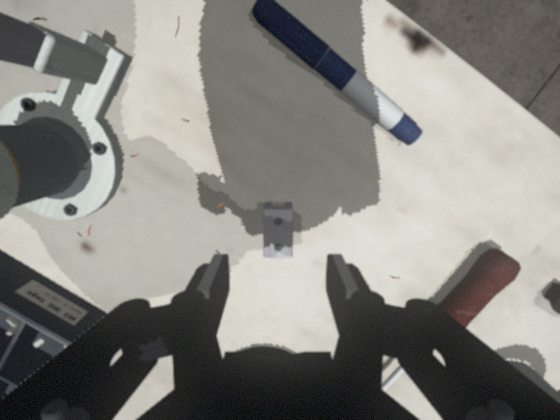

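```bash
python3 - <<'E'
from h import *
c=viewer.calibration("wrist"); s=st()
Rm=R.from_rotvec(s["orientation"]).as_matrix()
m=(plane(c,(278,221),.022)+plane(c,(278,246),.022))/2
print(m,Rm.T@(m-s["ee_pos"])/.03, np.degrees(np.arctan2(*(plane(c,(278,246),.022)-plane(c,(278,221),.022))[1::-1])))
im=cv2.imread("pics/w2.png")
cv2.imwrite("pics/z6.png",cv2.resize(im[190:270,190:370],None,fx=4,fy=4,interpolation=cv2.INTER_CUBIC))
E
```

```text
t 3.25 p [0.4896 0.1728 0.08  ] rv [-1.5305 -2.7413  0.0049] F [ 0.2 -0.3  0.4] M [-0.01  0.03 -0.01] op 0.601 q [-0.26  0.87 -0.26  1.83  0.43  0.5   1.31]
toolx [-0.525  0.851  0.   ] tooly [ 0.851  0.525 -0.004] z [-0.003 -0.002 -1.   ]
[0.49173353 0.17424831 0.022     ] [0.00347551 0.09416866 1.93223215] 31.7523548211806
```

View pics/z6.png

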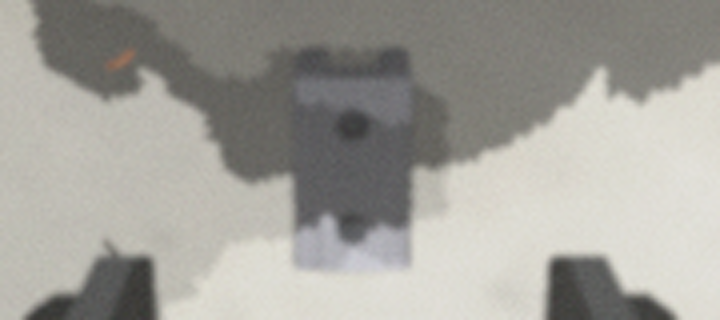

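Call:
send_rows(
  plan=[
    [[0, 0.1, 0.9], 0],
    [[0, 0, 0.9], 0],
    [[0, 0, 0.5], 0],
    [[0, 0, 0.2], 0],
    [[0, 0, 0], 0],
    [[0, 0, 0], 0],
  ],
)

```text
time_s: 3.75
ee_pos: [0.4938, 0.1748, 0.0078]
orientation: [1.53, 2.742, 0.002]
ft_force: [-0.1, -0.4, 1.2]
opening: 0.596
```

Call:
send_rows(
  plan=[
    [[0, 0, 0], 0],
    [[0, 0, 0], 0],
    [[0, 0, 0], 0],
    [[0, 0, 0], 0],
    [[0, 0, 0], 0],
    [[0, 0, 0], 0],
    [[0, 0, 0], 0],
    [[0, 0, 0], 0],
  ],
  grip=-1,
  squeeze=50,
)

```text
time_s: 4.42
ee_pos: [0.4937, 0.1747, 0.0075]
orientation: [1.53, 2.743, 0.002]
ft_force: [-2.7, -1.4, 15.4]
opening: 0.242
```

```bash
python3 - <<'E'
from h import *
st()
E
```

```text
t 4.42 p [0.4937 0.1747 0.0075] rv [1.5299e+00 2.7426e+00 1.6000e-03] F [-2.7 -1.4 15.4] M [-0.22  0.4   0.01] op 0.242 q [-0.31  1.   -0.18  1.85  0.48  0.34  1.27]
toolx [-0.525  0.851 -0.001] tooly [0.851 0.525 0.001] z [ 0.002  0.    -1.   ]
```

Call:
send_rows(
  plan=[
    [[0, 0, -0.4], 0],
    [[0, 0, -0.8], 0],
    [[0, 0, -1], 1],
    [[0, 0, -1], 1],
    [[0, 0, -1], 1],
    [[0, 0, -1], 1],
    [[0, 0, -1], 1],
    [[0, 0, 0], 0.9],
  ],
)

```text
time_s: 5.08
ee_pos: [0.4945, 0.1753, 0.1977]
orientation: [2.182, 2.257, 0.011]
ft_force: [0.6, 0.2, -0.2]
opening: 0.238
```

Call:
send_rows(
  plan=[
    [[0, 0, 0], 0],
    [[0, 0, 0], 0],
    [[0, 0, 0], 0],
  ],
)

```text
time_s: 5.33
ee_pos: [0.4928, 0.1744, 0.1917]
orientation: [-2.175, -2.267, 0.002]
ft_force: [0.1, 1.3, -0.1]
opening: 0.238
```

```bash
python3 - <<'E'
from h import *
st(); snap("wrist","w3")
E
```

```text
t 5.33 p [0.4928 0.1744 0.1917] rv [-2.1747e+00 -2.2666e+00  2.0000e-03] F [ 0.1  1.3 -0.1] M [0.05 0.06 0.01] op 0.238 q [-0.29  0.69 -0.2   1.73  0.19  0.75  1.03]
toolx [-0.041  0.999 -0.001] tooly [ 0.999  0.041 -0.001] z [-0.001 -0.001 -1.   ]
```

View pics/w3.png

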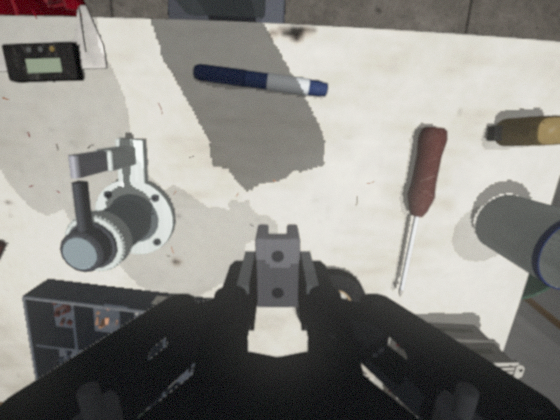

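Call:
send_rows(
  plan=[
    [[-0.9, 0.3, 0], 0],
    [[-0.95, 0.3, 0], 0],
    [[-0.95, 0.3, 0], 0],
    [[-0.95, 0.3, 0], 0],
    [[-0.95, 0.3, 0], 0],
    [[-0.95, 0.34, 0], 0],
    [[0, 0, 0], 0],
    [[0, 0, 0], 0],
  ],
)

```text
time_s: 6.05
ee_pos: [0.5547, 0.0058, 0.1914]
orientation: [-2.179, -2.262, 0.002]
ft_force: [0.2, 0.7, -1.7]
opening: 0.237
```

```bash
python3 - <<'E'
from h import *
s=st(); c,_=snap("wrist","w4")
im=cv2.imread("pics/w4.png")
cv2.imwrite("pics/w4z.png",cv2.resize(im[50:300,180:400],None,fx=2.4,fy=2.4,interpolation=cv2.INTER_CUBIC))
E
```

```text
t 6.05 p [0.5547 0.0058 0.1914] rv [-2.1792e+00 -2.2617e+00  1.9000e-03] F [ 0.2  0.7 -1.7] M [ 0.02 -0.02  0.02] op 0.237 q [ 0.06  0.73 -0.24  1.61  0.22  0.83  1.34]
toolx [-0.037  0.999 -0.   ] tooly [ 0.999  0.037 -0.001] z [-0.001 -0.    -1.   ]
```

View pics/w4z.png

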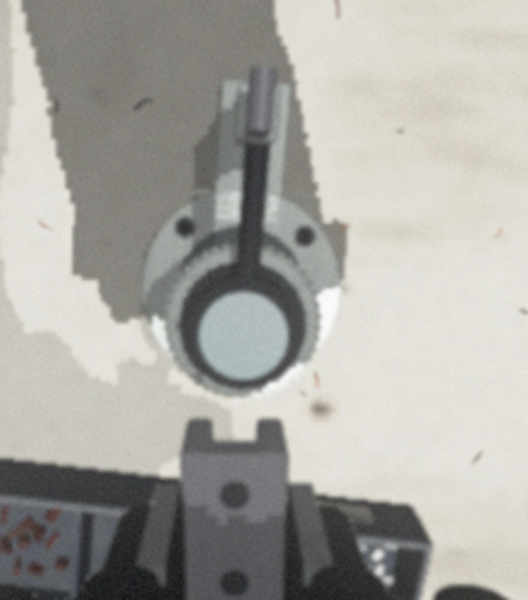

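```bash
python3 - <<'E'
from h import *
im=cv2.imread("pics/w4.png")
a=cv2.resize(im[70:170,245:315],None,fx=8,fy=6,interpolation=cv2.INTER_CUBIC)
for i in range(0,560,80): cv2.line(a,(i,0),(i,6),(0,0,255),1)
cv2.imwrite("pics/w4y.png",a)
g=cv2.cvtColor(im,cv2.COLOR_BGR2GRAY)
m=((g>135)&(im[:,:,0]>im[:,:,2]+8)).astype(np.uint8)
n,l,stt,ce=cv2.connectedComponentsWithStats(m)
for i in range(1,n):
    if stt[i][4]>150: print(stt[i],ce[i])
for r in range(78,165,6): print(r, g[r,268:304])
E
```

```text
[263 172  37  36 986] [280.60649087 190.27687627]
78 [129 129 125 124 126 126 129 124 126 129 128 127 130 127 127 123 113 107
 108 113 117 126 130 128 117 118 114 120 125 126 127 126 127 144 178 213]
84 [129 129 129 127 133 146 156 157 159 157 156 146 146 146 137 118  98  97
 105 105 117 129 129 125 113 105 110 125 136 136 135 136 133 130 142 171]
90 [132 127 121 119 134 154 166 167 165 159 134 119 113 117 110  95  93 100
 108 114 123 131 129 117 111 118 136 149 154 161 175 169 151 132 140 170]
96 [129 126 118 112 122 123 123 117 120 113 109 112 117 113 104  91  94 102
 111 119 125 127 120 112 112 126 141 146 159 165 175 165 147 132 132 128]
102 [104  98 100 104 111 117 115 116 113 113 111 116 116 111  97  86 103 107
 115 121 129 124 116 110 115 132 146 152 162 171 167 148 131 132 126 126]
108 [ 96  94 100 108 116 116 118 115 113 114  99  93  91  91  86  87  86  90
  88  93  93  97 103 114 125 138 145 163 171 173 161 144 128 129 129 131]
114 [ 99  95 102 112 118 113 116 118 116 119 121 117 110  96  68  51  51  58
  56  62  61  59  59  81 126 159 171 170 174 166 146 133 129 127 130 12
[... 510 characters left out ...]
18  70  55  58  60  61
  62  61  63  87 141 186 198 197 191 181 175 170 171 170 171 169 171 170]
144 [128 143 154 153 149 149 141 130 126 123 113  91  67  59  57  61  60  66
  64  61  73 106 141 163 168 170 170 171 169 167 165 166 166 166 165 157]
150 [ 77  77  87  85  86  92  99  92  87  82  82  70  55  54  59  59  64  64
  67  63  64  77  88  89  90  88  92 100 115 135 152 159 167 159 144 112]
156 [148 152 158 159 163 163 159 151 128 112  94  71  65  60  65  66  63  63
  63  75 104 138 160 159 155 150 145 137 145 138 127 106  99 108 123 150]
162 [ 98  85  74  71  67  67  66  63  59  59  56  61  63  63  66  73  70  64
  66  60  65  66  72  85  94 109 125 141 154 158 162 163 164 160 155 152]
```

View pics/w4y.png

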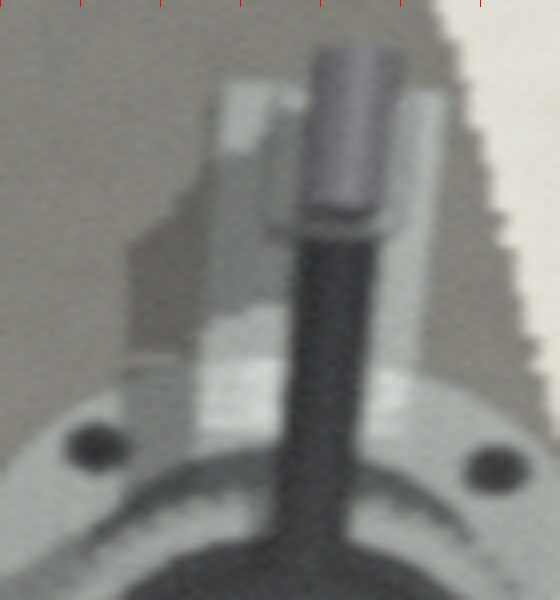

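```bash
python3 - <<'E'
from h import *
c=viewer.calibration("wrist"); s=st(); Rm=R.from_rotvec(s["orientation"]).as_matrix()
b=plane(c,(280.6,190.3),.11)
P=[plane(c,(u-.45,v-.4),.102) for u,v in [(289.3,84),(288.0,102),(287.1,114),(285.1,144)]]
print("bar",b)
for p in P: print(p, "angle from barrel", np.degrees(np.arctan2(*(b-p)[1::-1])), np.linalg.norm((b-p)[:2]))
# post far/near ends
for v,u in [(77,289.5),(105,288)]: print("end",np.linalg.norm((plane(c,(u,v),.104)-b)[:2]))
zt=s["ee_pos"][2]+.022-.0075
z=lambda x,y:(180+x/2.4-.3,50+y/2.4-.3)
h1=plane(c,z(235,494),zt);h2=plane(c,z(235,582),zt)
print("holes in tool",Rm.T@(h1-s["ee_pos"])*1e3,Rm.T@(h2-s["ee_pos"])*1e3)
print("left/right edge", Rm.T@(plane(c,z(186,494),zt)-s["ee_pos"])*1e3,Rm.T@(plane(c,z(289,494),zt)-s["ee_pos"])*1e3)
print("tooly ang",np.degrees(np.arctan2(Rm[1,1],Rm[0,1])))
E
```

```text
t 6.1 p [0.5545 0.0073 0.1916] rv [-2.1769e+00 -2.2634e+00  1.0000e-03] F [-0.   0.5 -0.3] M [ 0.06 -0.04  0.03] op 0.24 q [ 0.05  0.73 -0.24  1.61  0.22  0.83  1.34]
toolx [-0.039  0.999  0.   ] tooly [ 0.999  0.039 -0.001] z [-0.001  0.    -1.   ]
bar [0.5303486 0.008476  0.11     ]
[0.45196541 0.01122058 0.102     ] angle from barrel -2.0053817522457016 0.07843122572948907
[0.46446374 0.01088439 0.102     ] angle from barrel -2.093484236111595 0.06592886945106954
[0.47300503 0.01062981 0.102     ] angle from barrel -2.1509985346585085 0.05738400713773781
[0.49513459 0.01016367 0.102     ] angle from barrel -2.7438489693129657 0.03525442951478611
end 0.08264183402561072
end 0.06344126601789926
holes in tool [ -0.20012055 -13.51540746 -14.48254286] [ -0.17034349   6.41020164 -14.50840429]
left/right edge [ -9.92742331 -13.4971017  -14.48641265] [ 10.51852823 -13.52892907 -14.47828732]
tooly ang 2.2326883004560134
```

Call:
send_rows(
  plan=[
    [[0, 0, 0], 0.83],
    [[0, -0.7, 0], 0],
    [[0, -0.7, 0], 0],
    [[0, -0.7, 0], 0],
    [[0.02, -0.69, 0.4], 0],
    [[0, 0, 0.7], 0],
    [[0, 0, 0.62], 0],
    [[0, 0, 0], 0],
  ],
)

```text
time_s: 6.77
ee_pos: [0.4697, 0.0118, 0.1384]
orientation: [-2.254, -2.185, 0.004]
ft_force: [0.0, 0.5, -0.1]
opening: 0.243
```

Call:
send_rows(
  plan=[
    [[0, 0, 0], 0],
    [[0, 0, 0], 0],
  ],
)

```text
time_s: 6.93
ee_pos: [0.4714, 0.0113, 0.1414]
orientation: [2.258, 2.184, 0.001]
ft_force: [0.3, -0.4, -0.5]
opening: 0.234
```

```bash
python3 - <<'E'
from h import *
s=st(); c,_=snap("wrist","w5")
im=cv2.imread("pics/w5.png")
cv2.imwrite("pics/w5z.png",cv2.resize(im[120:320,180:380],None,fx=3,fy=3,interpolation=cv2.INTER_CUBIC))
snap("side","s5"); im=cv2.imread("pics/s5.png")
cv2.imwrite("pics/s5z.png",cv2.resize(im[170:290,220:360],None,fx=5,fy=5,interpolation=cv2.INTER_CUBIC))
E
```

```text
t 6.93 p [0.4714 0.0113 0.1414] rv [2.2576e+00 2.1845e+00 7.0000e-04] F [ 0.3 -0.4 -0.5] M [ 0.03 -0.07  0.02] op 0.234 q [ 0.01  0.71 -0.17  1.96  0.24  0.49  1.2 ]
toolx [0.033 0.999 0.   ] tooly [ 0.999 -0.033  0.   ] z [ 0.  0. -1.]
```

View pics/w5z.png

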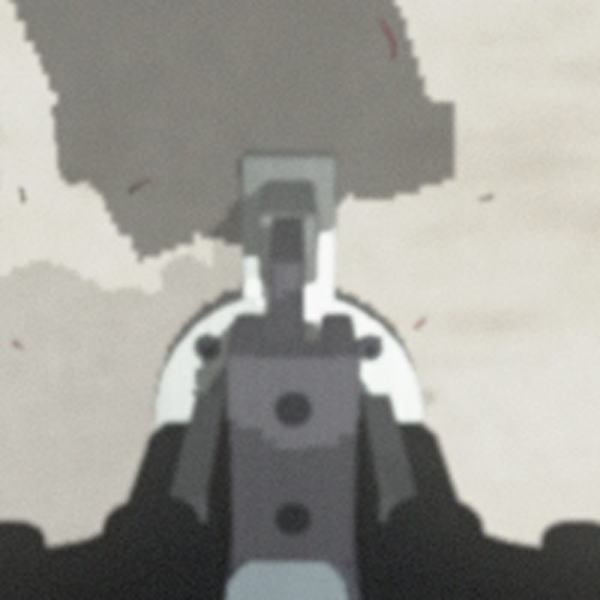

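View pics/s5z.png

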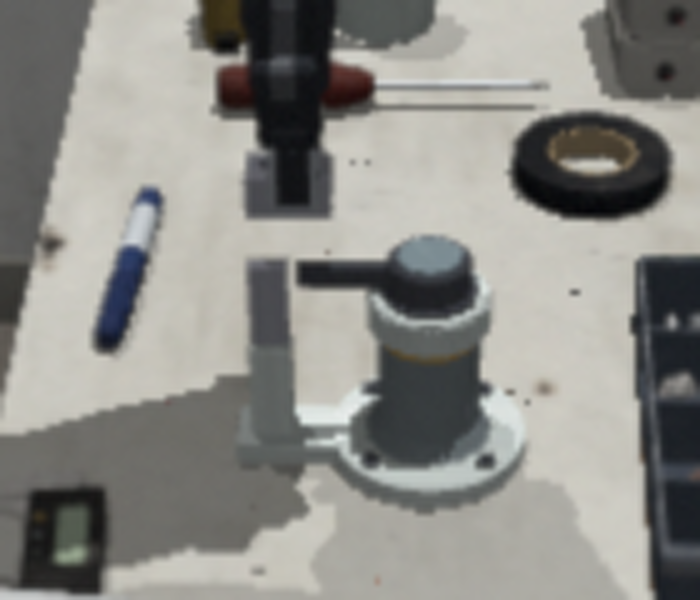

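```bash
python3 - <<'E'
from h import *
im=cv2.imread("pics/w5.png")
a=cv2.resize(im[170:245,250:305],None,fx=12,fy=8,interpolation=cv2.INTER_CUBIC)
for i in range(0,660,60): cv2.line(a,(i,0),(i,8),(0,0,255),1)
cv2.imwrite("pics/w5y.png",a)
E
```

```text
(no output)
```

View pics/w5y.png

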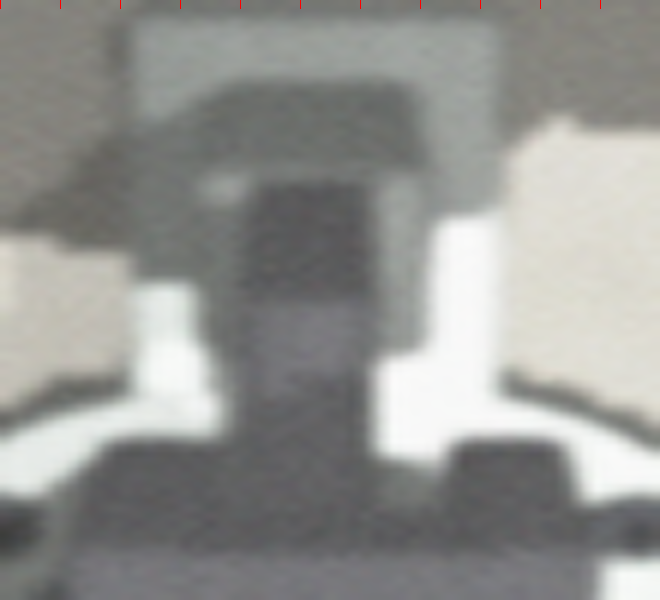

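```bash
python3 - <<'E'
from h import *
c=viewer.calibration("wrist"); s=st(); Rm=R.from_rotvec(s["orientation"]).as_matrix()
f=lambda X,Y,z:1e3*(Rm.T@(plane(c,(250+X/12-.46,170+Y/8-.44),z)-s["ee_pos"]))
print("post",f(310,320,.104),f(310,370,.104),"arm",f(302,425,.102))
zb=s["ee_pos"][2]-.0075
print("clip legs", f(75,480,zb),f(578,480,zb), f(447,460,zb))
zt=zb+.022; z=lambda x,y:(180+x/3-.33,120+y/3-.33)
for p in [(293,408),(293,518)]: print("hole",1e3*(Rm.T@(plane(c,z(*p),zt)-s["ee_pos"])))
E
```

```text
t 7.03 p [0.4715 0.011  0.1416] rv [2.2578e+00 2.1834e+00 1.4000e-03] F [-0.3  0.6 -1.2] M [ 0.04 -0.02 -0.03] op 0.239 q [ 0.01  0.71 -0.17  1.96  0.24  0.49  1.2 ]
toolx [0.034 0.999 0.   ] tooly [ 0.999 -0.034  0.001] z [ 0.001  0.    -1.   ]
post [ -1.6395055  -21.1305915   37.55221707] [ -1.64265108 -16.94421058  37.55720868] arm [ -2.09829993 -11.59305861  39.56354005]
clip legs [-12.04905619 -18.57180556   7.47651289] [ 10.71151005 -18.60810851   7.47901393] [  4.76885852 -20.04009573   7.47664208]
hole [ -0.31683686 -13.43910734 -14.516071  ]
hole [ -0.29298831   6.5207844  -14.49226758]
```

Call:
send_rows(
  plan=[
    [[-0.045, 0, 0.2], 0],
    [[0, 0, 0.3], 0],
    [[0, 0, 0.25], 0],
    [[0, 0, 0.1], 0],
    [[0, 0, 0.05], 0],
    [[0, 0, 0], 0],
    [[0, 0, 0], 0],
  ],
)

```text
time_s: 7.62
ee_pos: [0.4712, 0.0094, 0.1139]
orientation: [2.259, 2.183, 0.0]
ft_force: [0.6, 0.1, -1.3]
opening: 0.238
```

```bash
python3 - <<'E'
from h import *
s=st(); c,_=snap("wrist","w6")
im=cv2.imread("pics/w6.png")
cv2.imwrite("pics/w6z.png",cv2.resize(im[170:245,230:325],None,fx=8,fy=8,interpolation=cv2.INTER_CUBIC))
E
```

```text
t 7.62 p [0.4712 0.0094 0.1139] rv [2.2587e+00 2.1833e+00 1.0000e-04] F [ 0.6  0.1 -1.3] M [0.02 0.01 0.04] op 0.238 q [-0.    0.76 -0.15  1.98  0.26  0.41  1.19]
toolx [ 0.034  0.999 -0.   ] tooly [ 0.999 -0.034  0.   ] z [ 0. -0. -1.]
```

View pics/w6z.png

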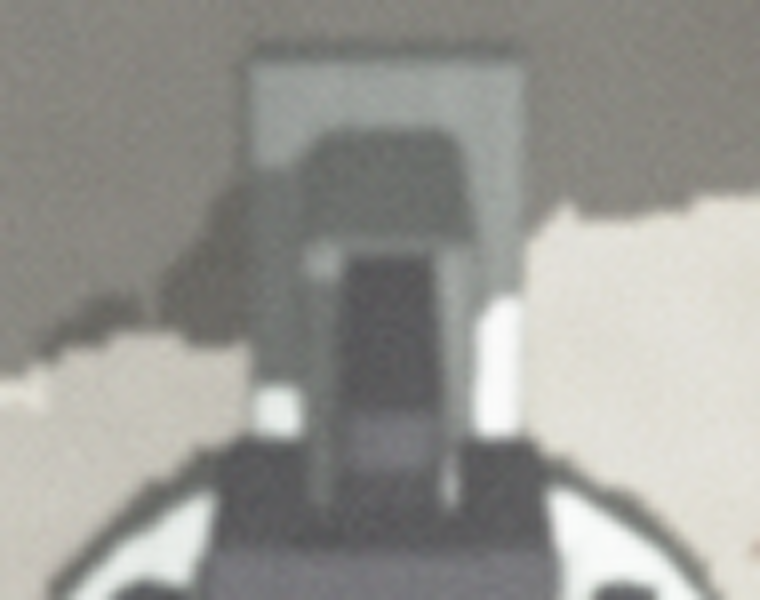

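Call:
send_rows(
  plan=[
    [[0, 0, 0.06], 0],
    [[0, 0, 0.06], 0],
    [[0, 0, 0.06], 0],
    [[0, 0, 0], 0],
  ],
)

```text
time_s: 8.0
ee_pos: [0.471, 0.0094, 0.108]
orientation: [-2.259, -2.183, 0.001]
ft_force: [-0.0, -0.1, -0.6]
opening: 0.236
```

Call:
send_rows(
  plan=[
    [[0, 0, 0.08], 0],
    [[0, 0, 0.08], 0],
    [[0, 0, 0.08], 0],
    [[0, 0, 0.04], 0],
    [[0, 0, 0], 0],
  ],
)

```text
time_s: 8.42
ee_pos: [0.471, 0.0094, 0.0997]
orientation: [-2.259, -2.183, 0.001]
ft_force: [-0.1, 0.6, -1.0]
opening: 0.233
```

Call:
send_rows(
  plan=[
    [[0, 0, 0.04], 0],
    [[0, 0, 0.04], 0],
    [[0, 0, 0], 0],
  ],
)

```text
time_s: 8.67
ee_pos: [0.4712, 0.0094, 0.099]
orientation: [2.258, 2.183, 0.001]
ft_force: [-9.4, 0.2, 45.2]
opening: 0.242
```

Call:
send_rows(
  plan=[
    [[0, 0, -0.05], 0],
    [[0, 0, 0], 0],
  ],
)

```text
time_s: 8.83
ee_pos: [0.4713, 0.0094, 0.0995]
orientation: [2.258, 2.183, 0.001]
ft_force: [-0.0, -0.9, 5.3]
opening: 0.239
```

```bash
python3 - <<'E'
from h import *
s=st(); c,_=snap("wrist","w7")
im=cv2.imread("pics/w7.png")
cv2.imwrite("pics/w7z.png",cv2.resize(im[170:320,190:370],None,fx=4,fy=4,interpolation=cv2.INTER_CUBIC))
snap("side","s7"); im=cv2.imread("pics/s7.png")
cv2.imwrite("pics/s7z.png",cv2.resize(im[190:280,240:340],None,fx=6,fy=6,interpolation=cv2.INTER_CUBIC))
E
```

```text
t 8.83 p [0.4713 0.0094 0.0995] rv [2.2584e+00 2.1830e+00 7.0000e-04] F [-0.  -0.9  5.3] M [-0.01  0.06 -0.01] op 0.239 q [-0.01  0.79 -0.14  2.    0.27  0.37  1.18]
toolx [ 0.034  0.999 -0.   ] tooly [ 0.999 -0.034  0.001] z [ 0.001 -0.    -1.   ]
```

View pics/w7z.png

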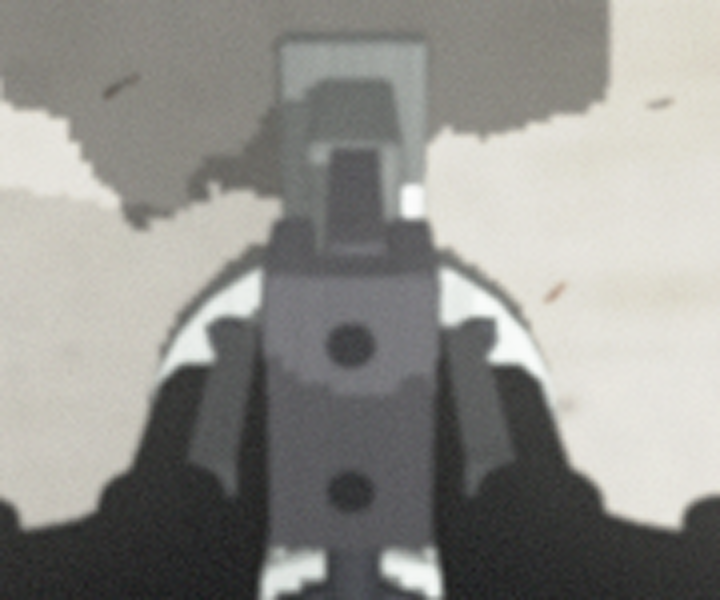

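View pics/s7z.png

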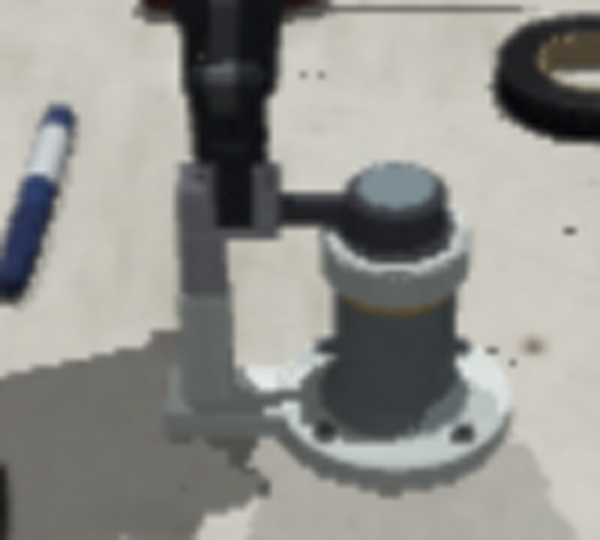

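Call:
send_rows(
  plan=[
    [[0, 0, 0], 0],
    [[0, 0, 0], 0],
    [[0, 0, 0], 0],
    [[0, 0, 0], 0],
    [[0, 0, 0], 0],
  ],
  grip=0.3,
)

```text
time_s: 9.35
ee_pos: [0.4711, 0.0094, 0.0989]
orientation: [-2.259, -2.183, 0.0]
ft_force: [0.6, -1.0, 0.5]
opening: 0.649
```

Call:
send_rows(
  plan=[
    [[0, 0, -0.4], 0],
    [[0, 0, -0.8], 0],
    [[0, 0.3, -0.9], 0],
    [[0, 0.9, 0], 0],
    [[0, 0.9, 0], 0],
    [[0, 0.6, 0], 0],
    [[0, 0, 0], 0],
    [[0, 0, 0], 0],
  ],
  grip=1,
)

```text
time_s: 10.02
ee_pos: [0.5521, 0.0066, 0.1616]
orientation: [-2.259, -2.183, 0.001]
ft_force: [-0.1, -0.5, -0.6]
opening: 1.0
```

```bash
python3 - <<'E'
from h import *
s=st(); c,_=snap("wrist","w8")
im=cv2.imread("pics/w8.png")
cv2.imwrite("pics/w8z.png",cv2.resize(im[40:280,180:400],None,fx=2.5,fy=2.5,interpolation=cv2.INTER_CUBIC))
snap("side","s8"); im=cv2.imread("pics/s8.png")
cv2.imwrite("pics/s8z.png",cv2.resize(im[190:280,240:340],None,fx=6,fy=6,interpolation=cv2.INTER_CUBIC))
E
```

```text
t 10.02 p [0.5521 0.0066 0.1616] rv [-2.2588e+00 -2.1829e+00  7.0000e-04] F [-0.1 -0.5 -0.6] M [-0.03  0.06 -0.02] op 1.0 q [ 0.04  0.77 -0.21  1.66  0.22  0.74  1.26]
toolx [ 0.034  0.999 -0.   ] tooly [ 0.999 -0.034 -0.001] z [-0.001 -0.    -1.   ]
```

View pics/w8z.png

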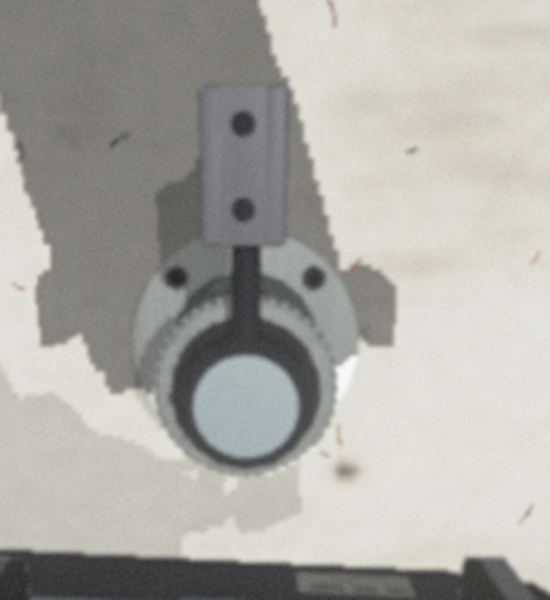

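View pics/s8z.png

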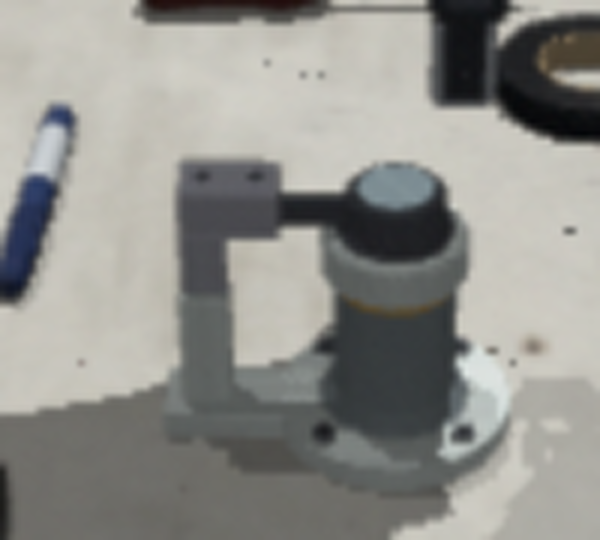

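```bash
python3 - <<'E'
from h import *
c=viewer.calibration("wrist"); s=st(); Rm=R.from_rotvec(s["orientation"]).as_matrix()
im=cv2.imread("pics/w8.png")
g=cv2.cvtColor(im,cv2.COLOR_BGR2GRAY)
m=((g>135)&(im[:,:,0]>im[:,:,2]+8)).astype(np.uint8)
n,l,stt,ce=cv2.connectedComponentsWithStats(m)
for i in range(1,n):
    if stt[i][4]>200:
        p=plane(c,ce[i],.11); print(stt[i],ce[i],p,Rm.T@(p-s["ee_pos"])/.03)
z=lambda x,y:(180+x/2.5-.3,40+y/2.5-.3)
h=[plane(c,z(243,124),.114),plane(c,z(243,210),.114)]
print(h,(h[0]+h[1])/2,np.degrees(np.arctan2(*(h[1]-h[0])[1::-1])))
E
```

```text
t 10.12 p [0.5514 0.0067 0.1619] rv [-2.2584e+00 -2.1832e+00  1.1000e-03] F [-0.7 -0.3  0. ] M [0.   0.01 0.  ] op 1.002 q [ 0.04  0.77 -0.21  1.66  0.22  0.74  1.26]
toolx [ 0.034  0.999 -0.   ] tooly [ 0.999 -0.034 -0.001] z [-0.001 -0.    -1.   ]
[ 257  182   42   41 1336] [277.83832335 202.25224551] [0.52926086 0.00734645 0.11      ] [-0.00217475 -0.7381108   1.72915158]
[array([0.45768962, 0.00908048, 0.114     ]), array([0.47767515, 0.00842011, 0.114     ])] [0.46768239 0.00875029 0.114     ] -1.8924988946077557
```

Call:
send_rows(
  plan=[
    [[0, -0.73, 0], 0],
    [[0, 0, 0], -1],
    [[0, 0, 0], -1],
    [[0, 0, 0], -1],
    [[0, 0, 0], -1],
    [[0, 0, 0], -1],
    [[0, 0, 0], -1],
    [[0, 0, 0], -0.5],
  ],
  squeeze=60,
)

```text
time_s: 10.78
ee_pos: [0.5296, 0.0073, 0.1622]
orientation: [-1.55, -2.732, 0.001]
ft_force: [-0.2, 0.2, -0.6]
opening: 1.004
```

Call:
send_rows(
  plan=[
    [[0, 0, 0.6], 0],
    [[0, 0, 0.6], 0],
    [[0, 0, 0.3], 0],
    [[0, 0, 0], 0],
    [[0, 0, 0], 0],
    [[0, 0, 0], 0],
  ],
)

```text
time_s: 11.28
ee_pos: [0.5304, 0.0075, 0.1178]
orientation: [1.557, 2.728, 0.001]
ft_force: [-0.1, 0.5, 0.2]
opening: 1.0
```

```bash
python3 - <<'E'
from h import *
s=st(); c,_=snap("wrist","w9"); snap("side","s9")
im=cv2.imread("pics/s9.png")
cv2.imwrite("pics/s9z.png",cv2.resize(im[160:280,240:380],None,fx=5,fy=5,interpolation=cv2.INTER_CUBIC))
E
```

```text
t 11.28 p [0.5304 0.0075 0.1178] rv [1.5571e+00 2.7277e+00 5.0000e-04] F [-0.1  0.5  0.2] M [-0.01  0.06  0.06] op 1.0 q [ 0.1   0.82 -0.34  1.77  0.43  0.62  1.62]
toolx [-0.508  0.861 -0.   ] tooly [0.861 0.508 0.001] z [ 0.001 -0.    -1.   ]
```

View pics/w9.png

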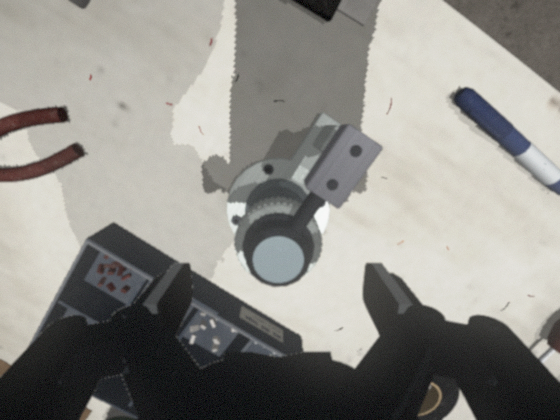

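View pics/s9z.png

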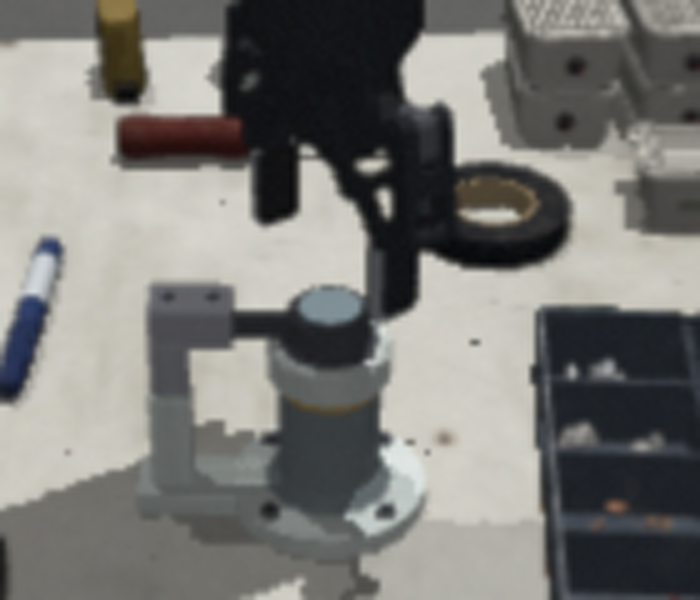

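```bash
python3 - <<'E'
from h import *
c=viewer.calibration("wrist"); s=st(); Rm=R.from_rotvec(s["orientation"]).as_matrix()
im=cv2.imread("pics/w9.png")
g=cv2.cvtColor(im,cv2.COLOR_BGR2GRAY)
m=((g>120)&(im[:,:,0]>im[:,:,2]+8)).astype(np.uint8)
n,l,stt,ce=cv2.connectedComponentsWithStats(m)
for i in range(1,n):
    if stt[i][4]>200:
        p=plane(c,ce[i],.11); print(stt[i],ce[i],p,Rm.T@(p-s["ee_pos"])/.03)
E
```

```text
t 11.38 p [0.5304 0.0074 0.1178] rv [1.5572e+00 2.7274e+00 7.0000e-04] F [-0.2 -0.5 -0.1] M [0.06 0.03 0.03] op 1.0 q [ 0.1   0.82 -0.34  1.77  0.43  0.62  1.62]
toolx [-0.508  0.861 -0.001] tooly [0.861 0.508 0.001] z [ 0.001 -0.    -1.   ]
[ 253  236   51   47 1874] [277.81003202 259.09284952] [0.52958085 0.00679899 0.11      ] [-0.00300427 -0.03571597  0.2603523 ]
```

Call:
send_rows(
  plan=[
    [[0, -0.04, 0.5], 0],
    [[0, 0, 0.6], 0],
    [[0, 0, 0.5], 0],
    [[0, 0, 0.29], 0],
    [[0, 0, 0], 0],
    [[0, 0, 0], 0],
  ],
)

```text
time_s: 11.88
ee_pos: [0.5293, 0.0069, 0.0607]
orientation: [1.557, 2.728, -0.0]
ft_force: [-0.2, -0.6, 1.1]
opening: 1.005
```

Call:
send_rows(
  plan=[
    [[0, 0, 0], 0],
    [[0, 0, 0], 0],
    [[0, 0, 0], 0],
    [[0, 0, 0], 0],
    [[0, 0, 0], 0],
    [[0, 0, 0], 0],
    [[0, 0, 0], 0],
    [[0, 0, 0], 0],
  ],
  grip=-1,
)

```text
time_s: 12.55
ee_pos: [0.5293, 0.0071, 0.0614]
orientation: [1.557, 2.728, 0.001]
ft_force: [-4.9, 1.5, 16.2]
opening: 0.636
```

```bash
python3 - <<'E'
from h import *
s=st(); snap("side","s10")
im=cv2.imread("pics/s10.png")
cv2.imwrite("pics/s10z.png",cv2.resize(im[160:280,240:380],None,fx=5,fy=5,interpolation=cv2.INTER_CUBIC))
E
```

```text
t 12.55 p [0.5293 0.0071 0.0614] rv [1.5570e+00 2.7277e+00 1.1000e-03] F [-4.9  1.5 16.2] M [0.66 1.08 0.03] op 0.636 q [ 0.07  0.91 -0.27  1.81  0.48  0.48  1.58]
toolx [-0.508  0.861 -0.   ] tooly [0.861 0.508 0.001] z [ 0.001  0.    -1.   ]
```

View pics/s10z.png

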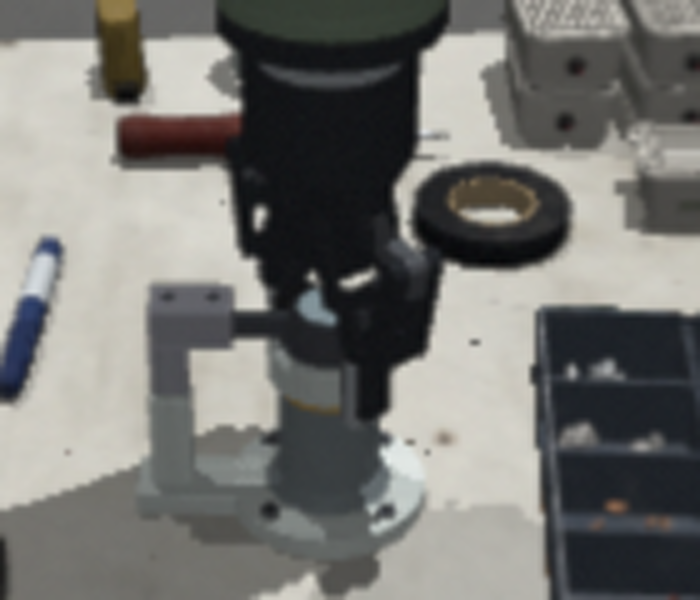

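Call:
send_rows(
  plan=[
    [[0, 0, -0.02], 0.2],
    [[0, 0, 0], 0.2],
    [[0, 0, 0], 0.2],
    [[0, 0, 0], 0.2],
    [[0, 0, 0], 0.2],
    [[0, 0, 0], 0.2],
    [[0, 0, 0], 0.2],
    [[0, 0, 0], 0.2],
  ],
)

```text
time_s: 13.27
ee_pos: [0.5292, 0.0072, 0.0615]
orientation: [1.745, 2.612, 0.001]
ft_force: [-4.4, 3.2, 10.3]
opening: 0.637
```

```bash
python3 -c "
from h import *
st()"
```

```text
t 13.27 p [0.5292 0.0072 0.0615] rv [1.7450e+00 2.6121e+00 1.0000e-03] F [-4.4  3.2 10.3] M [0.85 0.85 0.26] op 0.637 q [ 0.05  0.91 -0.24  1.81  0.43  0.47  1.48]
toolx [-0.383  0.924  0.   ] tooly [0.924 0.383 0.001] z [ 0.001  0.    -1.   ]
```

Call:
send_rows(
  plan=[
    [[0, 0, 0], 0.2],
    [[0, 0, 0], 0.2],
    [[0, 0, 0], 0.2],
    [[0, 0, 0], 0.2],
    [[0, 0, 0], 0.2],
    [[0, 0, 0], 0.2],
    [[0, 0, 0], 0.2],
    [[0, 0, 0], 0.2],
  ],
)

```text
time_s: 13.93
ee_pos: [0.5292, 0.0074, 0.0615]
orientation: [-1.923, -2.484, -0.001]
ft_force: [-3.7, 4.2, 10.2]
opening: 0.639
```

```bash
python3 -c "
from h import *
st()"
```

```text
t 13.93 p [0.5292 0.0074 0.0615] rv [-1.9229e+00 -2.4844e+00 -1.2000e-03] F [-3.7  4.2 10.2] M [1.01 0.86 0.28] op 0.639 q [ 0.04  0.91 -0.21  1.81  0.37  0.46  1.4 ]
toolx [-0.251  0.968  0.   ] tooly [0.968 0.251 0.001] z [ 0.     0.001 -1.   ]
```

Call:
send_rows(
  plan=[
    [[0, 0, 0], 0.2],
    [[0, 0, 0], 0.2],
    [[0, 0, 0], 0.2],
    [[0, 0, 0], 0.2],
  ],
)

```text
time_s: 14.27
ee_pos: [0.5291, 0.0075, 0.0615]
orientation: [-2.008, -2.416, -0.001]
ft_force: [-4.0, 4.8, 12.2]
opening: 0.639
```

```bash
python3 -c "
from h import *
st()"
```

```text
t 14.27 p [0.5291 0.0075 0.0615] rv [-2.0082e+00 -2.4157e+00 -1.2000e-03] F [-4.   4.8 12.2] M [1.01 0.9  0.24] op 0.639 q [ 0.03  0.91 -0.19  1.81  0.34  0.45  1.35]
toolx [-0.183  0.983  0.001] tooly [0.983 0.183 0.   ] z [ 0.     0.001 -1.   ]
```

Call:
send_rows(
  plan=[
    [[0, 0, 0], 0.2],
    [[0, 0, 0], 0.2],
    [[0, 0, 0], 0.2],
    [[0, 0, 0], 0.2],
    [[0, 0, 0], 0.2],
  ],
)

```text
time_s: 14.68
ee_pos: [0.5291, 0.0076, 0.0615]
orientation: [-2.111, -2.326, -0.001]
ft_force: [-4.4, 5.4, 12.2]
opening: 0.633
```

```bash
python3 -c "
from h import *
print(monitor.sense()['moment'])"
```

```text
[1.15053488 0.90311151 0.24224246]
```

Call:
send_rows(
  plan=[
    [[0, 0, 0], 0.2],
    [[0, 0, 0], 0.2],
    [[0, 0, 0], 0.2],
    [[0, 0, 0], 0.2],
    [[0, 0, 0], 0.2],
  ],
)

```text
time_s: 15.1
ee_pos: [0.5291, 0.0077, 0.0615]
orientation: [-2.211, -2.232, -0.001]
ft_force: [-5.0, 6.6, 11.4]
opening: 0.638
```

```bash
python3 -c "
from h import *
st()"
```

```text
t 15.1 p [0.5291 0.0077 0.0615] rv [-2.2106e+00 -2.2315e+00 -1.3000e-03] F [-5.   6.6 11.4] M [1.21 0.88 0.24] op 0.638 q [ 0.01  0.9  -0.15  1.81  0.27  0.44  1.24]
toolx [-0.009  1.     0.001] tooly [1.    0.009 0.   ] z [ 0.     0.001 -1.   ]
```

Call:
send_rows(
  plan=[
    [[0, 0, 0], 0.2],
    [[0, 0, 0], 0.2],
    [[0, 0, 0], 0.2],
    [[0, 0, 0], 0.2],
    [[0, 0, 0], 0.2],
    [[0, 0, 0], 0.2],
    [[0, 0, 0], 0.2],
  ],
)

```text
time_s: 15.68
ee_pos: [0.5292, 0.0078, 0.0615]
orientation: [-2.343, -2.092, -0.002]
ft_force: [-4.0, 7.2, 11.3]
opening: 0.634
```

```bash
python3 -c "
from h import *
st()"
```

```text
t 15.68 p [0.5292 0.0078 0.0615] rv [-2.3426e+00 -2.0924e+00 -1.6000e-03] F [-4.   7.2 11.3] M [1.37 0.91 0.26] op 0.634 q [-0.01  0.9  -0.12  1.81  0.22  0.44  1.17]
toolx [0.112 0.994 0.001] tooly [ 0.994 -0.112  0.   ] z [ 0.     0.001 -1.   ]
```

Call:
send_rows(
  plan=[
    [[0, 0, 0], 0.2],
    [[0, 0, 0], 0.2],
    [[0, 0, 0], 0.2],
    [[0, 0, 0], 0.2],
    [[0, 0, 0], 0.2],
    [[0, 0, 0], 0.2],
    [[0, 0, 0], 0.2],
  ],
)

```text
time_s: 16.27
ee_pos: [0.5292, 0.0079, 0.0615]
orientation: [-2.466, -1.946, -0.002]
ft_force: [-4.2, 8.9, 10.5]
opening: 0.635
```

```bash
python3 -c "
from h import *
st()"
```

```text
t 16.27 p [0.5292 0.0079 0.0615] rv [-2.4656e+00 -1.9456e+00 -1.6000e-03] F [-4.2  8.9 10.5] M [1.57 0.87 0.25] op 0.635 q [-0.02  0.9  -0.09  1.81  0.17  0.43  1.1 ]
toolx [0.233 0.973 0.001] tooly [ 0.973 -0.233  0.   ] z [ 0.     0.001 -1.   ]
```

Call:
send_rows(
  plan=[
    [[0, 0, 0], 0.2],
    [[0, 0, 0], 0.2],
    [[0, 0, 0], 0.2],
    [[0, 0, 0], 0.2],
    [[0, 0, 0], 0.2],
    [[0, 0, 0], 0.2],
    [[0, 0, 0], 0.2],
  ],
)

```text
time_s: 16.85
ee_pos: [0.5292, 0.0081, 0.0615]
orientation: [-2.58, -1.791, -0.002]
ft_force: [-3.9, 8.0, 10.5]
opening: 0.639
```

```bash
python3 -c "
from h import *
st()"
```

```text
t 16.85 p [0.5292 0.0081 0.0615] rv [-2.5796e+00 -1.7915e+00 -1.9000e-03] F [-3.9  8.  10.5] M [1.71 0.81 0.21] op 0.639 q [-0.04  0.9  -0.07  1.81  0.12  0.43  1.02]
toolx [0.349 0.937 0.002] tooly [ 0.937 -0.349 -0.   ] z [ 0.     0.001 -1.   ]
```

Call:
send_rows(
  plan=[
    [[0, 0, 0], 0.2],
    [[0, 0, 0], 0.2],
    [[0, 0, 0], 0.2],
    [[0, 0, 0], 0.2],
    [[0, 0, 0], 0.2],
    [[0, 0, 0], 0.2],
    [[0, 0, 0], 0.2],
  ],
)

```text
time_s: 17.43
ee_pos: [0.5293, 0.0082, 0.0615]
orientation: [-2.684, -1.631, -0.002]
ft_force: [-3.3, 9.9, 11.1]
opening: 0.637
```

```bash
python3 -c "
from h import *
st()"
```

```text
t 17.43 p [0.5293 0.0082 0.0615] rv [-2.6839e+00 -1.6307e+00 -2.1000e-03] F [-3.3  9.9 11.1] M [1.85 0.69 0.21] op 0.637 q [-0.05  0.9  -0.04  1.81  0.07  0.42  0.95]
toolx [0.461 0.888 0.002] tooly [ 0.888 -0.461 -0.   ] z [ 0.001  0.002 -1.   ]
```

Call:
send_rows(
  plan=[
    [[0, 0, 0], 0.2],
    [[0, 0, 0], 0.2],
    [[0, 0, 0], 0.2],
    [[0, 0, 0], 0.2],
    [[0, 0, 0], 0.2],
    [[0, 0, 0], 0.2],
    [[0, 0, 0], 0.2],
  ],
)

```text
time_s: 18.02
ee_pos: [0.5293, 0.0083, 0.0615]
orientation: [-2.778, -1.464, -0.002]
ft_force: [-1.9, 9.7, 11.3]
opening: 0.636
```

```bash
python3 -c "
from h import *
st(); snap('side','s11')
im=cv2.imread('pics/s11.png')
cv2.imwrite('pics/s11z.png',cv2.resize(im[160:280,240:380],None,fx=5,fy=5,interpolation=cv2.INTER_CUBIC))"
```

```text
t 18.02 p [0.5293 0.0083 0.0615] rv [-2.7782e+00 -1.4640e+00 -2.3000e-03] F [-1.9  9.7 11.3] M [1.94 0.61 0.26] op 0.636 q [-0.07  0.9  -0.01  1.81  0.02  0.42  0.88]
toolx [0.565 0.825 0.002] tooly [ 0.825 -0.565 -0.   ] z [ 0.001  0.002 -1.   ]
```

View pics/s11z.png

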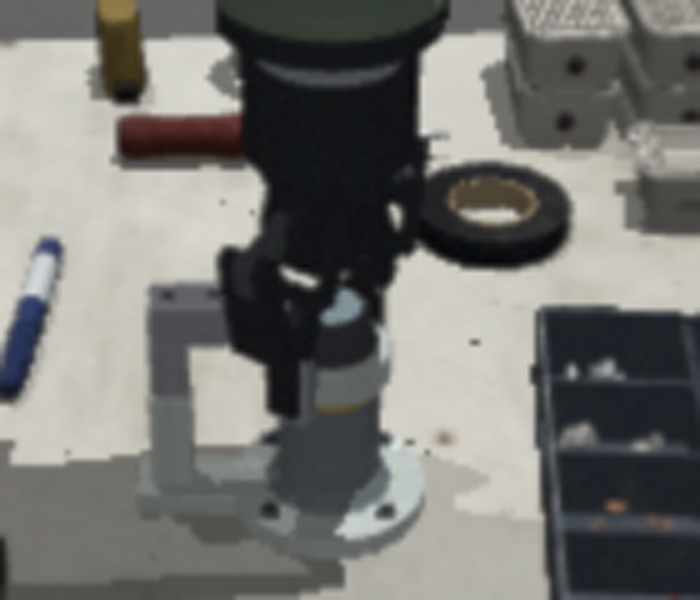

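Call:
send_rows(
  plan=[
    [[0, 0, 0], 0],
    [[0, 0, 0], 0],
    [[0, 0, 0], 0],
    [[0, 0, 0], 0],
    [[0, 0, 0], 0],
  ],
  grip=1,
)

```text
time_s: 18.48
ee_pos: [0.5292, 0.0066, 0.0609]
orientation: [2.78, 1.464, -0.0]
ft_force: [-0.2, -0.0, 0.2]
opening: 1.0
```

Call:
send_rows(
  plan=[
    [[0, 0, 0], -1],
    [[0, 0, 0], -1],
    [[0, 0, 0], -1],
    [[0, 0, 0], -1],
    [[0, 0, 0], -1],
    [[0, 0, 0], -1],
    [[0, 0, 0], -1],
    [[0, 0, 0], -1],
  ],
)

```text
time_s: 19.15
ee_pos: [0.5292, 0.0066, 0.0609]
orientation: [2.106, 2.331, -0.0]
ft_force: [0.4, 0.1, -0.8]
opening: 0.998
```

Call:
send_rows(
  plan=[
    [[0, 0, 0], -1],
    [[0, 0, 0], -1],
    [[0, 0, 0], -1],
    [[0, 0, 0], -1],
    [[0, 0, 0], -1],
    [[0, 0, 0], 0],
    [[0, 0, 0], 0],
  ],
)

```text
time_s: 19.73
ee_pos: [0.5291, 0.0066, 0.0609]
orientation: [-1.562, -2.726, 0.0]
ft_force: [-0.3, 0.4, 0.2]
opening: 1.001
```

```bash
python3 -c "
from h import *
st(); snap('wrist','w12')
im=cv2.imread('pics/w12.png')
cv2.imwrite('pics/w12z.png',cv2.resize(im[40:340,130:430],None,fx=2,fy=2,interpolation=cv2.INTER_CUBIC))"
```

```text
t 19.73 p [0.5291 0.0066 0.0609] rv [-1.5618e+00 -2.7258e+00  1.0000e-04] F [-0.3  0.4  0.2] M [ 0.02 -0.01 -0.02] op 1.001 q [ 0.07  0.91 -0.27  1.81  0.48  0.48  1.57]
toolx [-0.506  0.863  0.   ] tooly [ 0.863  0.506 -0.   ] z [-0. -0. -1.]
```

View pics/w12z.png

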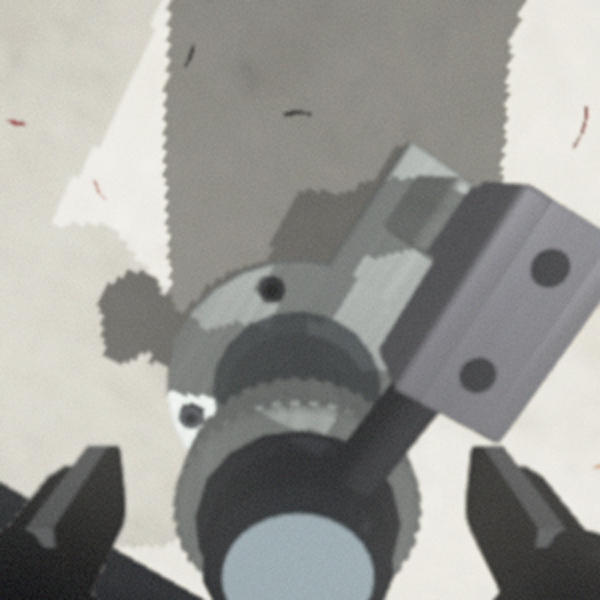

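Call:
send_rows(
  plan=[
    [[0, 0, 0], 0],
    [[0, 0, 0], 0],
    [[0, 0, 0], 0],
    [[0, 0, 0], 0],
    [[0, 0, 0], 0],
    [[0, 0, 0], 0],
    [[0, 0, 0], 0],
    [[0, 0, -0.02], 0],
  ],
  grip=-1,
)

```text
time_s: 20.45
ee_pos: [0.529, 0.007, 0.0616]
orientation: [-1.558, -2.728, 0.0]
ft_force: [0.5, 0.9, -10.8]
opening: 0.634
```

Call:
send_rows(
  plan=[
    [[0, 0, 0], 0.2],
    [[0, 0, 0], 0.2],
    [[0, 0, 0], 0.2],
    [[0, 0, 0], 0.2],
    [[0, 0, 0], 0.2],
  ],
)

```text
time_s: 20.87
ee_pos: [0.5291, 0.0071, 0.0615]
orientation: [-1.677, -2.656, -0.0]
ft_force: [-2.1, 3.2, -1.3]
opening: 0.637
```

```bash
python3 -c "
from h import *
st()"
```

```text
t 20.87 p [0.5291 0.0071 0.0615] rv [-1.6769e+00 -2.6563e+00 -1.0000e-04] F [-2.1  3.2 -1.3] M [0.99 0.49 0.46] op 0.637 q [ 0.06  0.91 -0.25  1.81  0.45  0.48  1.52]
toolx [-0.43   0.903  0.   ] tooly [ 0.903  0.43  -0.   ] z [-0.  0. -1.]
```

Call:
send_rows(
  plan=[
    [[0, 0, 0], 0.1],
    [[0, 0, 0], 0.1],
  ],
)

```text
time_s: 21.03
ee_pos: [0.5291, 0.0071, 0.0615]
orientation: [-1.699, -2.642, -0.0]
ft_force: [-1.8, 4.7, -0.1]
opening: 0.637
```

```bash
python3 -c "
from h import *
st()"
```

```text
t 21.03 p [0.5291 0.0071 0.0615] rv [-1.6988e+00 -2.6423e+00 -1.0000e-04] F [-1.8  4.7 -0.1] M [1.17 0.47 0.48] op 0.637 q [ 0.06  0.91 -0.25  1.81  0.44  0.48  1.51]
toolx [-0.415  0.91   0.   ] tooly [ 0.91   0.415 -0.   ] z [-0.  0. -1.]
```

Call:
send_rows(
  plan=[
    [[0, 0, 0], 0.1],
    [[0, 0, 0], 0.1],
  ],
)

```text
time_s: 21.2
ee_pos: [0.5291, 0.0071, 0.0615]
orientation: [-1.722, -2.628, -0.0]
ft_force: [-2.4, 5.0, 0.6]
opening: 0.633
```

```bash
python3 -c "
from h import *
st()"
```

```text
t 21.2 p [0.5291 0.0071 0.0615] rv [-1.7216e+00 -2.6275e+00 -3.0000e-04] F [-2.4  5.   0.6] M [1.24 0.55 0.49] op 0.633 q [ 0.06  0.91 -0.25  1.81  0.43  0.47  1.5 ]
toolx [-0.399  0.917  0.   ] tooly [ 0.917  0.399 -0.   ] z [-0.  0. -1.]
```

Call:
send_rows(
  plan=[
    [[0, 0, 0], 0.1],
    [[0, 0, 0], 0.1],
  ],
)

```text
time_s: 21.37
ee_pos: [0.5291, 0.0072, 0.0615]
orientation: [-1.744, -2.613, -0.0]
ft_force: [-2.1, 5.1, 0.1]
opening: 0.638
```

```bash
python3 -c "
from h import *
st()"
```

```text
t 21.37 p [0.5291 0.0072 0.0615] rv [-1.7444e+00 -2.6125e+00 -4.0000e-04] F [-2.1  5.1  0.1] M [1.22 0.5  0.57] op 0.638 q [ 0.05  0.91 -0.24  1.81  0.43  0.47  1.48]
toolx [-0.383  0.924  0.   ] tooly [0.924 0.383 0.   ] z [-0.  0. -1.]
```

Call:
send_rows(
  plan=[
    [[0, 0, 0], 0.1],
    [[0, 0, 0], 0.1],
  ],
)

```text
time_s: 21.53
ee_pos: [0.5291, 0.0072, 0.0615]
orientation: [-1.767, -2.597, -0.0]
ft_force: [-1.9, 5.0, 0.5]
opening: 0.635
```

```bash
python3 -c "
from h import *
st()"
```

```text
t 21.53 p [0.5291 0.0072 0.0615] rv [-1.7669e+00 -2.5972e+00 -3.0000e-04] F [-1.9  5.   0.5] M [1.22 0.46 0.61] op 0.635 q [ 0.05  0.91 -0.24  1.81  0.42  0.47  1.47]
toolx [-0.367  0.93   0.   ] tooly [ 0.93   0.367 -0.   ] z [-0.  0. -1.]
```

Call:
send_rows(
  plan=[
    [[0, 0, 0], 0.1],
    [[0, 0, 0], 0.1],
  ],
)

```text
time_s: 21.7
ee_pos: [0.5291, 0.0072, 0.0615]
orientation: [-1.79, -2.582, -0.0]
ft_force: [-1.3, 5.3, -1.2]
opening: 0.635
```

```bash
python3 -c "
from h import *
st()"
```

```text
t 21.7 p [0.5291 0.0072 0.0615] rv [-1.7895e+00 -2.5817e+00 -4.0000e-04] F [-1.3  5.3 -1.2] M [1.3  0.51 0.69] op 0.635 q [ 0.05  0.91 -0.23  1.81  0.41  0.47  1.46]
toolx [-0.351  0.936  0.   ] tooly [0.936 0.351 0.   ] z [-0.  0. -1.]
```

Call:
send_rows(
  plan=[
    [[0, 0, 0], 0.06],
    [[0, 0, 0], 0.06],
  ],
)

```text
time_s: 21.87
ee_pos: [0.5291, 0.0072, 0.0615]
orientation: [-1.803, -2.573, -0.0]
ft_force: [-1.5, 5.9, -0.5]
opening: 0.64
```

```bash
python3 -c "
from h import *
st()"
```

```text
t 21.87 p [0.5291 0.0072 0.0615] rv [-1.8028e+00 -2.5725e+00 -4.0000e-04] F [-1.5  5.9 -0.5] M [1.34 0.45 0.63] op 0.64 q [ 0.05  0.91 -0.23  1.81  0.41  0.47  1.46]
toolx [-0.341  0.94   0.   ] tooly [0.94  0.341 0.   ] z [-0.  0. -1.]
```

Call:
send_rows(
  plan=[
    [[0, 0, 0], 0],
    [[0, 0, 0], 0],
  ],
)

```text
time_s: 22.03
ee_pos: [0.5291, 0.0072, 0.0615]
orientation: [-1.803, -2.573, -0.0]
ft_force: [-2.6, 4.8, -0.7]
opening: 0.635
```

```bash
python3 -c "
from h import *
st()"
```

```text
t 22.03 p [0.5291 0.0072 0.0615] rv [-1.8026e+00 -2.5726e+00 -4.0000e-04] F [-2.6  4.8 -0.7] M [1.29 0.43 0.54] op 0.635 q [ 0.05  0.91 -0.23  1.81  0.41  0.47  1.46]
toolx [-0.341  0.94   0.   ] tooly [0.94  0.341 0.   ] z [-0.  0. -1.]
```

Call:
send_rows(
  plan=[
    [[0, 0, 0], 0.06],
    [[0, 0, 0], 0.06],
    [[0, 0, 0], 0.06],
    [[0, 0, 0], 0.06],
  ],
)

```text
time_s: 22.37
ee_pos: [0.5291, 0.0072, 0.0615]
orientation: [-1.829, -2.554, -0.0]
ft_force: [-1.3, 5.5, -0.4]
opening: 0.636
```

```bash
python3 -c "
from h import *
st()"
```

```text
t 22.37 p [0.5291 0.0072 0.0615] rv [-1.8294e+00 -2.5536e+00 -4.0000e-04] F [-1.3  5.5 -0.4] M [1.31 0.45 0.68] op 0.636 q [ 0.05  0.91 -0.23  1.81  0.4   0.47  1.44]
toolx [-0.322  0.947  0.   ] tooly [0.947 0.322 0.   ] z [-0.  0. -1.]
```

Call:
send_rows(
  plan=[
    [[0, 0, 0], 0.06],
    [[0, 0, 0], 0.06],
  ],
)

```text
time_s: 22.53
ee_pos: [0.5291, 0.0073, 0.0615]
orientation: [-1.843, -2.544, -0.001]
ft_force: [-1.8, 5.1, -0.7]
opening: 0.641
```

```bash
python3 -c "
from h import *
st()"
```

```text
t 22.53 p [0.5291 0.0073 0.0615] rv [-1.8426e+00 -2.5441e+00 -5.0000e-04] F [-1.8  5.1 -0.7] M [1.33 0.4  0.7 ] op 0.641 q [ 0.04  0.91 -0.22  1.81  0.4   0.47  1.44]
toolx [-0.312  0.95   0.   ] tooly [0.95  0.312 0.   ] z [-0.  0. -1.]
```

Torque is 0.70 N m. Next I let go, lift clear and check.

Call:
send_rows(
  plan=[
    [[0, 0, 0], 0],
    [[0, 0, 0], 0],
    [[0, 0, 0], 0],
    [[0, 0, 0], 0],
    [[0, 0, 0], 0],
    [[0, 0, 0], 0],
  ],
  grip=1,
)

```text
time_s: 23.03
ee_pos: [0.5292, 0.0066, 0.0615]
orientation: [1.843, 2.544, -0.0]
ft_force: [0.0, 0.7, 0.4]
opening: 1.0
```

Call:
send_rows(
  plan=[
    [[0, 0, -0.5], 0],
    [[0, 0, -1], 0],
    [[0, 0, -1], 0],
    [[0, 0, -1], 0.9],
    [[0, 0, 0], 1],
    [[0, 0, 0], 1],
    [[0, 0.5, 0], 1],
    [[0, 0.3, 0], 0.1],
  ],
)

```text
time_s: 23.7
ee_pos: [0.554, 0.0077, 0.1669]
orientation: [2.263, 2.179, 0.001]
ft_force: [-0.6, -0.3, -0.2]
opening: 1.0
```

Call:
send_rows(
  plan=[
    [[0, 0, 0], 0],
    [[0, 0, 0], 0],
    [[0, 0, 0], 0],
  ],
)

```text
time_s: 23.95
ee_pos: [0.5526, 0.0074, 0.1664]
orientation: [-2.256, -2.186, 0.001]
ft_force: [0.4, 0.5, -0.0]
opening: 1.0
```

```bash
python3 - <<'E'
from h import *
s=st(); c,_=snap("wrist","w13")
im=cv2.imread("pics/w13.png")
cv2.imwrite("pics/w13z.png",cv2.resize(im[40:280,180:400],None,fx=2.5,fy=2.5,interpolation=cv2.INTER_CUBIC))
snap("side","s13"); im=cv2.imread("pics/s13.png")
cv2.imwrite("pics/s13z.png",cv2.resize(im[160:280,220:360],None,fx=5,fy=5,interpolation=cv2.INTER_CUBIC))
E
```

```text
t 23.95 p [0.5526 0.0074 0.1664] rv [-2.2559e+00 -2.1860e+00  8.0000e-04] F [ 0.4  0.5 -0. ] M [ 0.   -0.01 -0.05] op 1.0 q [ 0.04  0.76 -0.21  1.65  0.22  0.76  1.27]
toolx [ 0.031  1.    -0.   ] tooly [ 1.    -0.031 -0.001] z [-0.001 -0.    -1.   ]
```

View pics/w13z.png

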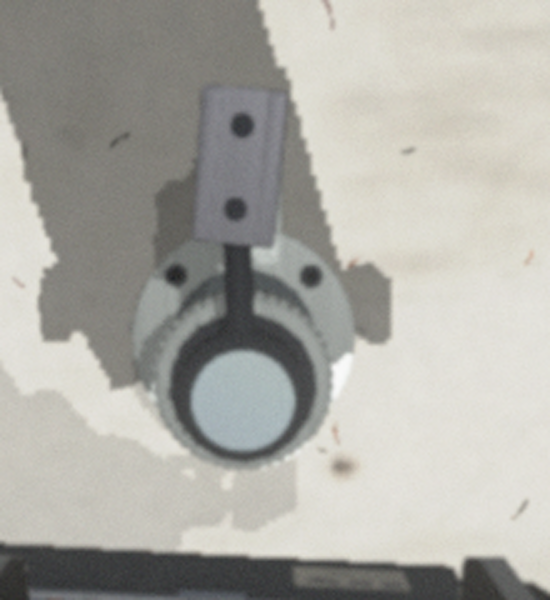

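View pics/s13z.png

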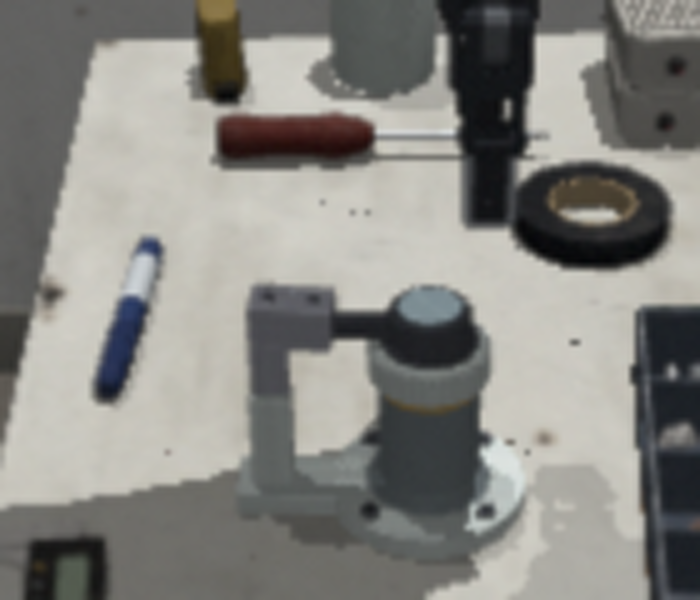

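```bash
python3 - <<'E'
from h import *
from station import finish_job
st(); print(finish_job())
E
```

```text
t 24.05 p [0.5527 0.0074 0.1665] rv [-2.2564e+00 -2.1857e+00  6.0000e-04] F [ 0.2 -0.3  0. ] M [-0.01 -0.03 -0.01] op 0.995 q [ 0.04  0.76 -0.21  1.65  0.22  0.76  1.27]
toolx [ 0.032  0.999 -0.   ] tooly [ 0.999 -0.032 -0.   ] z [-0. -0. -1.]
the job is handed in; nothing more can be done
None
```

The lens unit is locked, with the clip left on, and the job was handed in at about 24 s of the 72 s.

**Clip:** I pushed the clip straight down over the arm and the post. It slid in freely and stopped at its seat height with about 45 N on the wrist. I then eased off, let go and lifted clear. The side view then showed it level on both blades.

**Ring:** I turned the ring clockwise at about 0.2 rad/s in two grasps. The first covered about 65° with only drag. Early in the second it came home. I then tightened it at about 0.05 to 0.1 rad/s to 0.70 N m measured while turning; a halt just before the end read 0.54, which is within the expected drop.

**Last checks:**
- The clip was still home and level, turned about 4 to 5° within its slack.
- By a rough reading of the pictures, the arm moved about 0.03 rad, or 2 mm at its end. That is within the clip's own play and well under the 6 mm limit. The clip hides the arm end itself, so I judged this from the visible part of the arm.
- The gripper was open and clear of everything, with the force reading near zero. Nothing else looked moved in the final side view; I did not compare positions with the start.
- While tightening, the torque rose at about 3 N m per rad instead of the stated 4. I took this as give in the hand and sensor noise.

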